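# Clamp the specimen, jam the height screw's locknut and stand the drivers in the cup

### The job

Make the specimen stage ready for measuring. First turn the specimen clamp's ratchet knob clockwise until the pad is down and the knob has clearly slipped, about a quarter turn or more; then drop the holding key over the height screw's square head with its arm between the two stop posts, so that the screw stays at its setting, and swing the locknut's lever clockwise until it is fully tight. Lift the key off and lay it flat, back on the rubber mat, and have every driver from the sloped rest standing in the holder cup, handle up; leave the rest of the bench alone.

Things in the scene. Friction and masses are not known exactly. Their poses are not given: they have to be found in the camera images.
- screw_block: Aluminium block 190 x 130 x 30 mm, fixed. Origin on the table under the height screw's axis; own x points from the screw to two upright 14 mm steel stop posts, tops 80 mm above the table, 105 mm from the axis at y = +-20.5 mm: a 27 mm gap in which the key's arm cannot swing. Between them a ledge, 62 mm above the table, carries the arm.
- screw_head (a point): On the height screw's axis, where the flats of its square steel head end, 84 mm above the table (a 4 mm tapered tip stands above). The square is 24 mm across, 22 mm tall, on a 40 mm round collar whose top, where the key rests, is 62 mm above the table. Axes turn with the screw; flats are square to x and y.
- screw (a joint): Angle of the height screw (rad, grows clockwise seen from above); 0 is its setting, with the flats square to the block. It turns easily (0.05 N m), and the locknut drags it along unless it is held.
- locknut (a joint): Angle of the locknut relative to the screw (rad, grows clockwise seen from above = tighter); it is tight against its stop at 1.5. Starts at 0 to 0.3. Turning it on the screw takes 0.3 N m and it stays where it is left.
- lever_handle (a point): On the axis of the locknut lever's upright round black handle (18 mm diameter, 41 to 93 mm above the table), this point 78 mm above the table, 75 mm from the screw axis. The dark hexagonal nut and 12 mm bar lie below 56 mm. In the block's frame the lever's direction is -2.39 rad minus the locknut angle (and minus the screw's): it swings clockwise across -x, away from the posts.
- key: Holding key, 250 g: flat steel hub 52 x 52 x 12 mm with a 27 mm square hole, and a flat arm 20 mm wide, 12 mm thick along own x to 131 mm from the hole's centre. On the arm an upright black fin to grip: 12 mm thick (y), x 30 to 80 mm, z 12 to 47 mm. Origin: hole centre, underside; z up when flat. Starts flat on the mat. Seated on the screw, its origin is 62 mm above the table.
- key_grip (a point): Centre of the key's grip fin, 35 mm above its underside, 55 mm from the hole's centre along x; the fin is 12 mm thick along the key's y.
- key_tip (a point): End of the key's arm, 131 mm from the hole's centre.
- mat: Thin black rubber tool mat, 140 mm (own x) x 210 mm (own y) x 4 mm, fixed; origin on the table under its centre.
- clamp_screw (a joint): Specimen clamp, fixed: black base 150 x 120 mm, aluminium post and arm 120 mm high; its vertical screw, under the ratchet knob, presses a rubber pad onto a glass specimen. Value: the screw's angle (rad, grows clockwise from above); pad hard on the specimen at its stop, 4.0; starts at 2.4 to 3.3; 2 mm of travel per rad.
- ratchet (a joint): Angle of the ratchet knob relative to the clamp's screw (rad, grows clockwise from above), 0 at the start: constant while the screw turns along with the knob (0.04 N m), it grows only while the knob slips on the screw (set torque 0.16 N m).
- ratchet_grip (a point): Point on the axis of the ratchet knob, 159 mm above the table, where to grip its black bar: 48 mm long along the point's x, 14 mm thick along its y, from 139 to 171 mm above the table, on a 50 mm disc. Axes turn with the knob.
- rest: Sloped white driver rest, 220 mm wide along its y, fixed; origin on the table under its centre. Its slope rises 45 degrees along its own x (away from the robot) from the lip at x -50 mm to the upper edge at x +42 mm, 101 mm above the table; four channels 50 mm apart with low ridges between.
- cup: Square aluminium holder cup, open at the top, 108 x 108 mm and 100 mm tall, loose (0.9 kg); walls and floor 4 mm; a cross of walls 4 mm thick divides it into four cells 48 mm square, centred at x, y = +-26 mm. Origin under its centre.
- driver1: Hand driver 170 mm long, 80 g: black handle (20 mm diameter, own z 80 to 170 mm), steel shaft (12 mm, z 0 to 80). Origin: centre of the shaft's end; z runs up to the handle. Starts on the rest at 45 degrees, handle at the upper end, away from the robot; from z 122 mm on it overhangs the rest and can be gripped from straight above, closing across. None if absent.
- driver2: Hand driver 170 mm long, 80 g: black handle (20 mm diameter, own z 80 to 170 mm), steel shaft (12 mm, z 0 to 80). Origin: centre of the shaft's end; z runs up to the handle. Starts on the rest at 45 degrees, handle at the upper end, away from the robot; from z 122 mm on it overhangs the rest and can be gripped from straight above, closing across. None if absent.
- driver3: Hand driver 170 mm long, 80 g: black handle (20 mm diameter, own z 80 to 170 mm), steel shaft (12 mm, z 0 to 80). Origin: centre of the shaft's end; z runs up to the handle. Starts on the rest at 45 degrees, handle at the upper end, away from the robot; from z 122 mm on it overhangs the rest and can be gripped from straight above, closing across. None if absent.
- driver4: Hand driver 170 mm long, 80 g: black handle (20 mm diameter, own z 80 to 170 mm), steel shaft (12 mm, z 0 to 80). Origin: centre of the shaft's end; z runs up to the handle. Starts on the rest at 45 degrees, handle at the upper end, away from the robot; from z 122 mm on it overhangs the rest and can be gripped from straight above, closing across. None if absent.
- bottle_a: White plastic bottle, 60 mm diameter, 130 mm tall; a bystander, to be left alone. Origin under its centre.
- bottle_b: White plastic bottle, 54 mm diameter, 115 mm tall; a bystander, to be left alone. Origin under its centre.
- collar: Steel ring, 68 mm diameter, 22 mm tall; a bystander, to be left alone. Origin under its centre.
- dish: Clear open dish, 84 mm diameter, 15 mm tall; a bystander, to be left alone. Origin under its centre.
- slide_box: Blue box, 50 x 80 x 30 mm; a bystander, to be left alone. Origin under its centre.
- jar: Amber jar, 60 mm diameter, 75 mm tall; a bystander, to be left alone. Origin under its centre.

How it is judged:
On the way, in this order (a step that is already met when the one before it is completed fails the run):
1. the clamp is closed on the specimen and its ratchet knob has slipped (value of joint clamp_screw above 3.88 rad and value of joint ratchet above 0.8 rad), for 0.1 s.
2. the holding key is seated on the height screw, its arm between the stop posts (horizontal distance between key and screw_block below 0.006 m and z of key in the frame of screw_block below 0.068 m and x of key_tip in the frame of screw_block above 0.11 m and y of key_tip in the frame of screw_block between -0.02 and 0.02 m and value of joint screw between -0.3 and 0.3 rad), for 0.2 s.
3. the locknut is tight while the key holds the screw at its setting (all of step 2 and value of joint locknut above 1.38 rad), for 0.2 s.
At the end, for the whole second after the job is handed in: Clamp screw at its stop (over 3.88 rad), locknut tight (over 1.38), height screw within 0.30 rad of its setting; key flat on the mat, its grip over the mat; every driver present in the upright cup, shaft end within 30 mm of the cup's base, within 0.6 rad of vertical; all at rest (value of joint clamp_screw above 3.88 rad and value of joint locknut above 1.38 rad and value of joint screw between -0.3 and 0.3 rad and x of key_grip in the frame of mat between -0.07 and 0.07 m and y of key_grip in the frame of mat between -0.105 and 0.105 m and height (world z) of key below 0.012 m and angle between key's own z axis and vertical below 0.15 rad and linear speed of key below 0.02 m/s and x of driver1 in the frame of cup between -0.052 and 0.052 m and y of driver1 in the frame of cup between -0.052 and 0.052 m and z of each of driver1, driver2, driver3, driver4 in the frame of cup below 0.03 m and angle between each of driver1, driver2, driver3, driver4's own z axis and vertical below 0.6 rad and linear speed of each of driver1, driver2, driver3, driver4 below 0.03 m/s and x of driver2 in the frame of cup between -0.052 and 0.052 m and y of driver2 in the frame of cup between -0.052 and 0.052 m and x of driver3 in the frame of cup between -0.052 and 0.052 m and y of driver3 in the frame of cup between -0.052 and 0.052 m and x of driver4 in the frame of cup between -0.052 and 0.052 m and y of driver4 in the frame of cup between -0.052 and 0.052 m and angle between cup's own z axis and vertical below 0.1 rad and height (world z) of cup below 0.01 m); the robot touches nothing.
It fails at once if a bystander (bottle, steel ring, dish, blue box, jar) is moved more than 4 cm or knocked over (distance of any of bottle_a, bottle_b, collar, dish, slide_box, jar from where it was at the start of the episode above 0.04 m or angle between any of bottle_a, bottle_b, collar, dish, slide_box, jar's own z axis and vertical above 0.5 rad).
It fails at once if the height screw is turned more than 0.6 rad off its setting (value of joint screw above 0.6 rad or value of joint screw below -0.6 rad).
Of driver1, driver2, driver3, driver4 only 2 to 4 are there at a start; the rules pass over those that are not, and their reading is None.
At some moment in a run one of key, cup may be knocked a few centimetres aside while the robot is not near it.
It also fails if it takes over 210 s, if anything falls off the work surface, if the arm or the gripper's body presses on something with over 40 N, if the wrist force passes 120 N, or if a joint passes its speed limit or range.

### The arm

A 6-joint arm with a two-finger parallel gripper is mounted at the origin on the work surface. World frame = base frame: x ahead of the robot, y to its left, z up, the work surface at z = 0. Lengths are in m, angles in rad, forces in N, time in s.
With the tool pointing down it reaches from about 0.3 to 0.775 m from the base axis. Payload 14.6 kg.
Tool frame: the origin (TCP) lies at the very end of the fingers, on their centre line; the grasp point (between the pads) lies 19 mm behind it; z points along the fingers, y is the line along which they close (so a half turn about z gives the same grasp; the last joint's range is limited). The gripper opens to 94 mm and grips with 3 to 60 N. Pads are 16 mm wide; open, the fingers measure 119 mm over their backs; the gripper's body (75 mm by 177 mm) begins 78 mm behind the grasp point.
Start: joints at [1.159, 0.3, 1.521, -0, 1.321, -0.067], TCP at [0.186, 0.518, 0.205] pointing down, gripper open.
Joint ranges: [-3.03, 3.03], [-0.79, 2.21], [0.23, 2.52], [-1.04, 4.18], [0, 3.07], [-2.55, 2.55]. Speed limits (rad/s): [2.22, 2.22, 2.57, 3.14, 3.14, 3.14].

### API

Orientations are given as [roll, pitch, yaw] about the fixed x, y, z axes, in that order (R = Rz(yaw) Ry(pitch) Rx(roll)).
In Python, from station import ctrl gives the robot as it stands.
- The arm moves only by the tool move_arm, never from a script. Its argument "increments" is a list of rows, each a list of 7 numbers: the opening, from 0 (shut) to 1 (fully open), then the shift along the tool's x, y, z in units of 50 mm (1.0 is 50 mm), then the turn, a rotation vector about the tool's x, y, z in rad. In form: [[claw, tx, ty, tz, rx, ry, rz], ...]. A call has 1 to 20 rows; each row shifts and turns the commanded pose from where the row before left it, along the tool's axes as they then stand; what a row does not reach is not made up. A row lasts 1/10 s, in which the tool goes at most 50 mm and 8.59 degrees, less where a joint would pass 70% of its speed; a pose out of reach is approached as far as the arm can. A call is refused whole if a number of a shift passes 1 or a number of a turn 0.15, either way. A call with a gripper value outside its range is refused whole. The fingers move at their own pace and stop on an object; "force" is the grip in N (left out, the last holds). Time passes only in rows, so rows that do not move let the fingers close. It gives the time, the measured TCP pose, the force, the opening and the grip force at its end, in the units of the state.
- ctrl.get_obs(): the state, without advancing time (a new reading comes with each control period).
- ctrl.camera(name): name is "side" or "top"; returns a dict with "color" (420x560x3 uint8, blue, green, red), "K" (3x3 intrinsics, pixels), "pose" (4x4, takes a point from camera to world coordinates). Camera axes: x right, y down, z forward; pixel columns grow to the right and rows downward; lengths in m; the calibration is good to about 2 mm. A picture is of the moment at which its call begins. There is no depth.
- ctrl.hand_in(): hands the job in; it is judged then, once.
Trained networks look in a picture, given as the dict that the camera call returned (one of the last four; its "shot" number tells which), for a name from the list of things; names that differ only in an ending like _2 or _b are one class to them, and where a whole thing is asked for, a point or a joint stands for the part that bears it (a point fixed in the world has none). Each returns a list of dicts, best first, with "conf" (0 to 1); they miss things now and then, are a little off and sometimes report something else, mostly with a low value. They report only what shows in the picture. A call takes as long as a camera call.
- ctrl.cut_out(name, picture): "mask" (420x560 bool, what is visible of it) and "centre" ([row, column] in pixels, amid what is visible of it).
The state is a dict: "time_s": time; "qpos": joint angles; "joint_vel": joint speeds; "tau": joint torques, N m; "ee_pos": TCP position; "eef_rot": TCP orientation; "force": force on the tool from outside, world axes, zero at the start; "moment": the same for the moment, N m; "grip_width": finger opening in m; "grip_force": force on a finger pad.
Only numpy, scipy, OpenCV 4.12 (cv2) and the standard library are available. Lean on these libraries where they do the work, as an engineer would, in place of code of your own. Each camera call takes 0.05 s, during which the arm holds its last target. There are 200 camera calls.

## Working session

There is one attempt and no reset: what is moved stays moved. The work goes in short steps, Python scripts to look and compute and a tool call to move; the robot and the scene stay as the last step left them, time stands still between calls to the robot, and variables do not carry over. Pictures are saved under pics/ and viewed, at most 14 in all, crops included, and the job is handed in when it is done.

Besides the shell and the picture viewer there is one more tool, called after "Call:" as name(argument=value, ...) on one line, values as JSON. move_arm: Moves the arm, as the interface text tells. Its arguments: {"type":"object","properties":{"increments":{"type":"array","items":{"type":"array","items":{"type":"number"}}},"force":{"type":"number"}},"required":["increments"]}

```bash
ls; mkdir -p pics; cat > h.py <<'E'
import numpy as np, cv2
from station import ctrl
from scipy.spatial.transform import Rotation as R
def proj(p,c):
    T=np.linalg.inv(c["pose"]); q=T[:3,:3]@np.array(p,float)+T[:3,3]; q=c["K"]@q; return q[:2]/q[2]
def atz(uv,z,c):
    d=c["pose"][:3,:3]@np.linalg.solve(c["K"],[uv[0],uv[1],1.]); o=c["pose"][:3,3]; return o+d*(z-o[2])/d[2]
def tri(uv1,c1,uv2,c2):
    A=[];b=[]
    for uv,c in((uv1,c1),(uv2,c2)):
        d=c["pose"][:3,:3]@np.linalg.solve(c["K"],[uv[0],uv[1],1.]); d/=np.linalg.norm(d)
        M=np.eye(3)-np.outer(d,d); A.append(M); b.append(M@c["pose"][:3,3])
    return np.linalg.solve(sum(A),sum(b))
E
python3 - <<'E'
from h import *
import pickle
cs={n:ctrl.camera(n) for n in("top","side")}
for n,c in cs.items():
    cv2.imwrite(f"pics/{n}0.png",cv2.resize(c["color"],(800,600),interpolation=cv2.INTER_CUBIC)); print(n,c["K"].round(1).tolist(),c["pose"].round(3).tolist())
pickle.dump(cs,open("c0.pkl","wb"))
for nm in ["screw_block","screw_head","lever_handle","key","mat","ratchet_grip","rest","cup","driver1","bottle_a","collar","dish","slide_box","jar"]:
    for n,c in cs.items():
        print(nm,n,[(round(d["conf"],2),np.round(d["centre"]).tolist(),int(d["mask"].sum())) for d in ctrl.cut_out(nm,c)][:5])
E
```

```text
pics
top [[510.8, 0.0, 277.8], [0.0, 510.8, 213.0], [0.0, 0.0, 1.0]] [[-0.023, -0.997, 0.075, 0.445], [-1.0, 0.025, 0.018, 0.023], [-0.02, -0.074, -0.997, 1.563], [0.0, 0.0, 0.0, 1.0]]
side [[405.4, 0.0, 272.7], [0.0, 405.4, 208.9], [0.0, 0.0, 1.0]] [[0.893, -0.271, 0.36, 0.165], [-0.451, -0.56, 0.695, -0.729], [0.013, -0.783, -0.622, 0.772], [0.0, 0.0, 0.0, 1.0]]
screw_block top [(0.9, [196.0, 242.0], 2654)]
screw_block side [(0.58, [202.0, 268.0], 2230)]
screw_head top [(0.83, [210.0, 245.0], 261)]
screw_head side [(0.91, [195.0, 257.0], 419)]
lever_handle top [(0.73, [208.0, 244.0], 271)]
lever_handle side [(0.53, [202.0, 250.0], 250)]
key top [(0.94, [275.0, 206.0], 385)]
key side [(0.76, [198.0, 184.0], 381)]
mat top [(0.64, [274.0, 200.0], 472), (0.61, [256.0, 201.0], 2891)]
mat side [(0.87, [201.0, 204.0], 1468)]
ratchet_grip top [(0.71, [209.0, 326.0], 262)]
ratchet_grip side [(0.89, [223.0, 298.0], 405)]
rest top [(0.67, [248.0, 407.0], 2717), (0.36, [222.0, 252.0], 88), (0.31, [209.0, 328.0], 274)]
rest side [(0.57, [355.0, 307.0], 5675)]
cup top [(0.6, [225.0, 151.0], 1760)]
cup side [(0.67, [222.0, 298.0], 387)]
driver1 top [(0.58, [227.0, 389.0], 259), (0.5, [240.0, 422.0], 292)]
driver1 side [(0.63, [334.0, 318.0], 677), (0.63, [291.0, 316.0], 510)]
bottle_a top [(0.69, [148.0, 207.0], 324), (0.57, [139.0, 234.0], 405)]
bottle_a side [(0.69, [173.0, 313.0], 641), (0.58, [164.0, 296.0], 453), (0.4, [198.0, 185.0], 446)]
collar top [(0.84, [150.0, 291.0], 349)]
collar side [(0.88, [215.0, 335.0], 362)]
dish top [(0.81, [261.0, 280.0], 606), (0.17, [270.0, 337.0], 446)]
dish side [(0.96, [242.0, 221.0], 534)]
slide_box top [(0.61, [271.0, 338.0], 452)]
slide_box side [(0.74, [292.0, 230.0], 718), (0.66, [222.0, 297.0], 439), (0.18, [293.0, 317.0], 477)]
jar top [(0.66, [161.0, 386.0], 374)]
jar side []
```

View pics/top0.png

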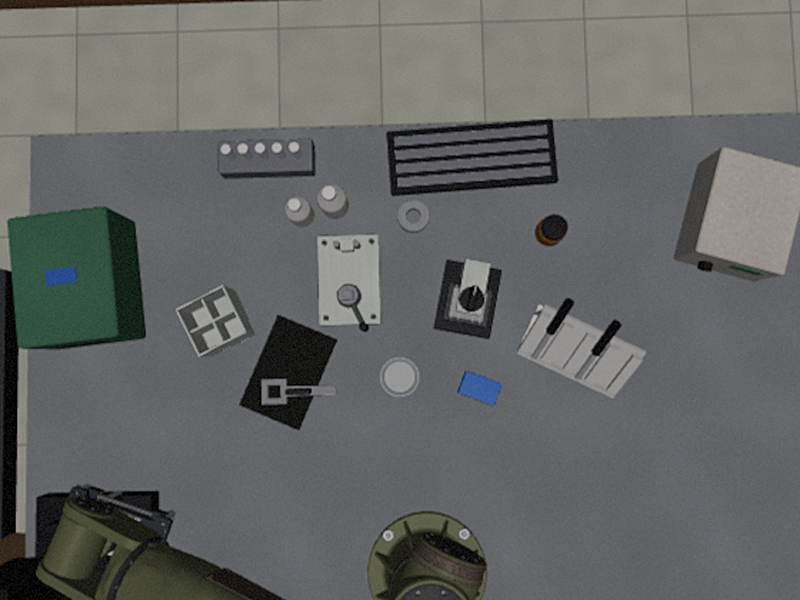

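View pics/side0.png

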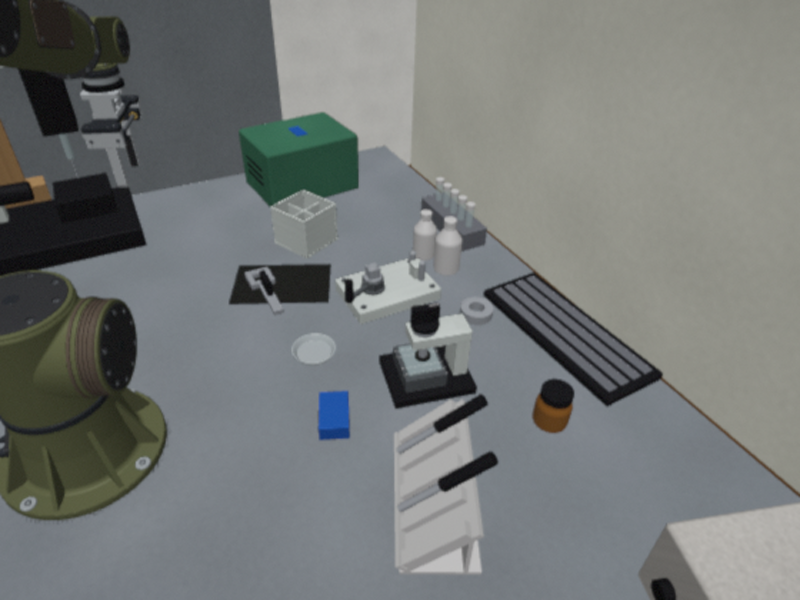

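The top view shows two drivers (handles at ~(560,317) and (606,338)), the knob at (471,298), the screw at (348,294) with posts above it, the key on the mat at (273,391) and the cup at (213,320). I'll look closer to get orientations.

```bash
python3 - <<'E'
from h import *
import pickle
cs=pickle.load(open("c0.pkl","rb")); t=cs["top"]["color"]
def cr(u,v,w=66,h=50): return cv2.resize(t[v-h//2:v+h//2,u-w//2:u+w//2],(396,300),interpolation=cv2.INTER_CUBIC)
a=np.vstack([np.hstack([cr(243,197,92,70),cr(330,208)]),np.hstack([cr(204,268,92,70),cr(407,243,106,80)])])
cv2.imwrite("pics/crop0.png",a)
c=cs["top"]
g=lambda u,v,z:atz((u*.7,v*.7),z,c).round(3)[:2].tolist()
P={"knob":g(471,298,.171),"head":g(348,294,.088),"lever":g(364,327,.093),"blk":[g(318,236,.03),g(379,235,.03),g(380,325,.03),g(319,326,.03)],
"keyhole":g(273,391,.016),"keytip":g(335,391,.016),"mat":[g(279,317,.004),g(336,339,.004),g(299,428,.004),g(241,405,.004)],
"cup":[g(222,286,.1),g(252,330,.1),g(201,355,.1),g(177,308,.1)],"dish":g(400,377,.015),"slide":g(480,388,.03),
"botA":g(328,192,.13),"botB":g(296,204,.115),"collar":g(413,215,.02),"jar":g(552,224,.075),
"rest":[g(537,305,.1),g(645,352,.1),g(614,397,.01),g(518,352,.01)],"clampbase":[g(446,260,.02),g(500,268,.02),g(489,338,.02),g(435,328,.02)]}
for k,v in P.items():print(k,v)
E
```

```text
knob [0.558, -0.094]
head [0.579, 0.148]
lever [0.511, 0.117]
blk [[0.71, 0.215], [0.708, 0.085], [0.517, 0.087], [0.518, 0.216]]
keyhole [0.383, 0.317]
keytip [0.381, 0.186]
mat [[0.541, 0.305], [0.491, 0.183], [0.304, 0.265], [0.355, 0.388]]
cup [[0.6, 0.402], [0.51, 0.342], [0.462, 0.445], [0.558, 0.494]]
dish [0.407, 0.048]
slide [0.381, -0.119]
botA [0.78, 0.181]
botB [0.761, 0.248]
collar [0.751, 0.012]
jar [0.714, -0.273]
rest [[0.546, -0.231], [0.447, -0.442], [0.355, -0.401], [0.454, -0.203]]
clampbase [[0.652, -0.056], [0.632, -0.17], [0.484, -0.142], [0.508, -0.029]]
```

View pics/crop0.png

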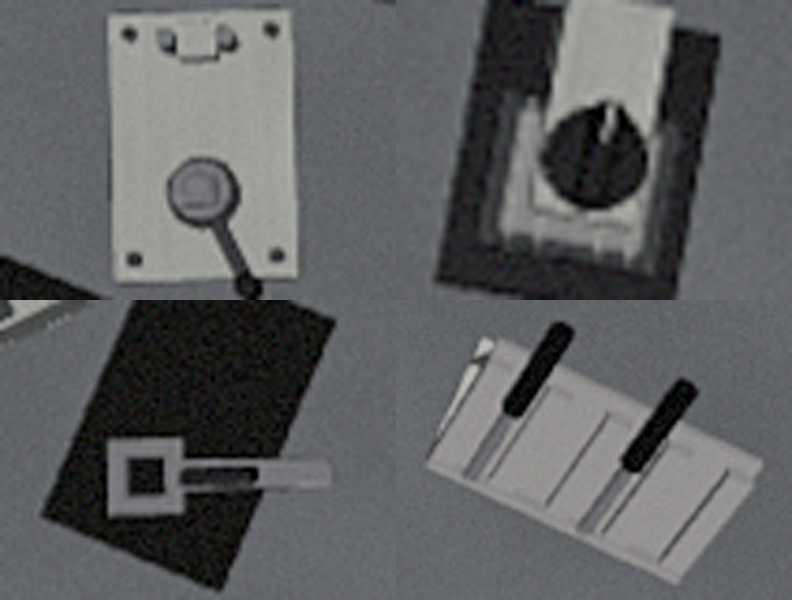

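The crop shows the lever about 25° off the block's −x, the key arm pointing along world −y, drivers in channels 1 and 3, and a white pointer on the knob. The bar itself is black on black, so I'll enhance the knob.

```bash
python3 - <<'E'
from h import *
import pickle
cs=pickle.load(open("c0.pkl","rb"))
o=[]
for n,(u,v) in(("top",(330,209)),("side",(298,224))):
    t=cs[n]["color"][v-17:v+17,u-17:u+17].astype(float)
    a=np.clip((t-15)*4,0,255).astype(np.uint8)
    o.append(cv2.resize(a,(396,396),interpolation=cv2.INTER_CUBIC))
cv2.imwrite("pics/knob0.png",np.hstack(o))
for n in cs:
    for d in ctrl.cut_out("ratchet_grip",cs[n]) if "shot" in cs[n] else []: 
        r,c=np.nonzero(d["mask"]);print(n,r.min(),r.max(),c.min(),c.max())
E
```

```text
top 200 218 321 338
side 212 233 287 307
```

View pics/knob0.png

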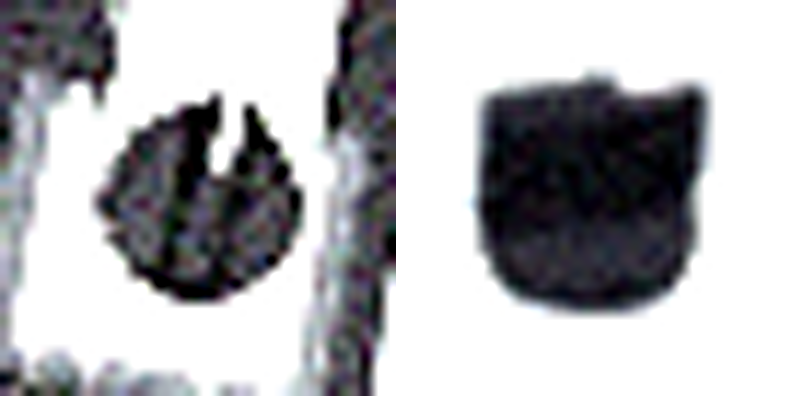

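```bash
cat >> h.py <<'E'
def plan(p,yawx=None,step=1.0):
    "rows to bring TCP to p with tool down, tool x at world yaw yawx (mod pi options printed)"
    o=ctrl.get_obs(); Rm=R.from_euler("xyz",o["eef_rot"]).as_matrix()
    d=Rm.T@(np.array(p)-o["ee_pos"])/.05
    print("t",round(o["time_s"],2),"pos",np.round(o["ee_pos"],4),"rot",np.round(o["eef_rot"],3),"q6",round(o["qpos"][5],3),"grip",round(o["grip_width"],4),"F",np.round(o["force"],1))
    print(" shift tool units",d.round(3),"rows>=",int(np.ceil(np.abs(d).max()/step)), "dist rows",np.linalg.norm(d).round(1))
    if yawx is not None:
        y=np.arctan2(Rm[1,0],Rm[0,0]); t=-(yawx-y)
        t=(t+np.pi/2)%np.pi-np.pi/2
        print(" turn rz",round(t,3),"-> q6",round(o["qpos"][5]+t,2), "(yaw now",round(y,3),")")
        # tilt correction
    return d
E
python3 - <<'E'
from h import *
import pickle
cs=pickle.load(open("c0.pkl","rb"));c=cs["top"]
print(atz((331.2,208.3),.171,c),atz((329.5,209),.139,c))
s=cs["side"]; print(proj((.556,-.094,.171),s),proj((.556,-.094,.139),s))
plan((.556,-.094,.25),-.19)
E
```

```text
[ 0.55844966 -0.09810593  0.171     ] [ 0.55921664 -0.09609651  0.139     ]
[295.93176858 212.49635874] [295.28299652 222.82951195]
t 1.6 pos [0.1859 0.5176 0.2055] rot [ 3.142 -0.     2.797] q6 -0.067 grip 0.0937 F [-0.8  0.7 -0.3]
 shift tool units [-11.101  -9.011  -0.891] rows>= 12 dist rows 14.3
 turn rz -0.155 -> q6 -0.22 (yaw now 2.797 )
```

Call:
move_arm(increments=[[1, 0, 0, -0.9, 0, 0, 0], [1, -0.74, -0.6, 0, 0, 0, 0], [1, -0.74, -0.6, 0, 0, 0, 0], [1, -0.74, -0.6, 0, 0, 0, 0], [1, -0.74, -0.6, 0, 0, 0, 0], [1, -0.74, -0.6, 0, 0, 0, 0], [1, -0.74, -0.6, 0, 0, 0, 0], [1, -0.74, -0.6, 0, 0, 0, 0], [1, -0.74, -0.6, 0, 0, 0, 0], [1, -0.74, -0.6, 0, 0, 0, 0], [1, -0.74, -0.6, 0, 0, 0, 0], [1, -0.74, -0.6, 0, 0, 0, 0], [1, -0.74, -0.6, 0, 0, 0, 0], [1, -0.74, -0.6, 0, 0, 0, 0], [1, -0.74, -0.6, 0, 0, 0, 0], [1, -0.74, -0.6, 0, 0, 0, 0], [1, 0, 0, 0, 0, 0, -0.08], [1, 0, 0, 0, 0, 0, -0.08]])

```text
time_s: 3.4
ee_pos: [0.5564, -0.0948, 0.2497]
eef_rot: [3.142, -0.001, 2.958]
force: [0.1, 0.8, -0.5]
grip_width: 0.0941
grip_force: 0.0
```

```bash
python3 - <<'E'
from h import *
plan((.559,-.097,.20),-.19)
c=ctrl.camera("side"); print(proj((.559,-.097,.155),c))
cv2.imwrite("pics/s1.png",cv2.resize(c["color"][150:260,230:370],(700,550),interpolation=cv2.INTER_CUBIC))
E
```

```text
t 3.4 pos [ 0.5564 -0.0948  0.2497] rot [ 3.142e+00 -1.000e-03  2.958e+00] q6 -1.621 grip 0.0941 F [ 0.1  0.8 -0.5]
 shift tool units [-0.061 -0.034  0.994] rows>= 1 dist rows 1.0
 turn rz 0.006 -> q6 -1.61 (yaw now 2.958 )
[297.32165754 218.08950538]
```

View pics/s1.png

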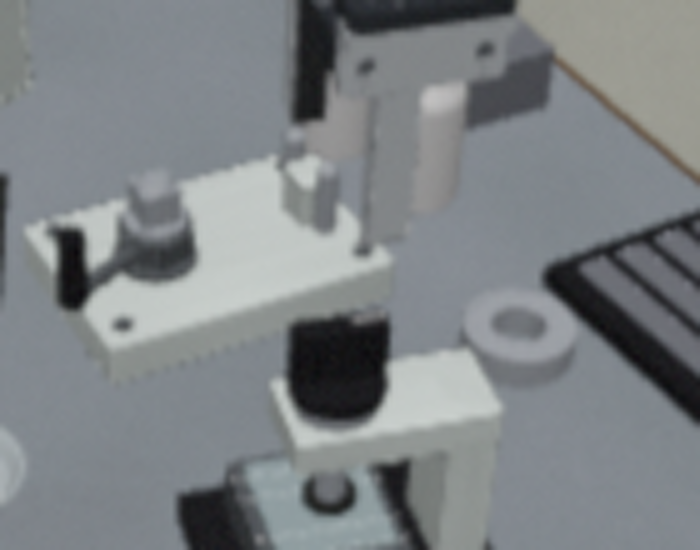

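The side crop shows the knob centred at u≈297, matching the prediction, with the fingers straddling it.

Call:
move_arm(increments=[[1, -0.06, -0.03, 0.4, 0, 0, 0], [1, 0, 0, 0.7, 0, 0, 0], [1, 0, 0, 0.7, 0, 0, 0], [1, 0, 0, 0.34, 0, 0, 0], [0.5, 0, 0, 0, 0, 0, 0], [0.2, 0, 0, 0, 0, 0, 0], [0.1, 0, 0, 0, 0, 0, 0], [0, 0, 0, 0, 0, 0, 0], [0, 0, 0, 0, 0, 0, 0], [0, 0, 0, 0, 0, 0, 0], [0, 0, 0, 0, 0, 0, 0]], force=25)

```text
time_s: 4.55
ee_pos: [0.5588, -0.0955, 0.1436]
eef_rot: [-3.142, 0.0, 2.957]
force: [-0.8, -0.2, -0.2]
grip_width: 0.0415
grip_force: 0.0
```

Call:
move_arm(increments=[[0, 0, 0, 0, 0, 0, 0], [0, 0, 0, 0, 0, 0, 0], [0, 0, 0, 0, 0, 0, 0], [0, 0, 0, 0, 0, 0, 0], [0, 0, 0, 0, 0, 0, 0], [0, 0, 0, 0, 0, 0, 0]])

```text
time_s: 5.15
ee_pos: [0.5586, -0.0989, 0.1436]
eef_rot: [-3.136, 0.001, 2.956]
force: [-2.1, -22.9, -0.7]
grip_width: 0.014
grip_force: 24.9
```

Call:
move_arm(increments=[[0, 0, -0.07, 0, 0, 0, 0], [0, 0, 0, 0, 0, 0, 0], [0, 0, 0, 0, 0, 0, 0.05], [0, 0, 0, 0, 0, 0, 0.05]])

```text
time_s: 5.55
ee_pos: [0.5584, -0.0996, 0.1436]
eef_rot: [-3.14, 0.001, 2.855]
force: [2.2, -7.2, -0.8]
grip_width: 0.0138
grip_force: 25.0
```

Call:
move_arm(increments=[[0, 0, -0.02, 0, 0, 0, 0.1], [0, 0, 0, 0, 0, 0, 0.12], [0, 0, 0, 0, 0, 0, 0.12], [0, 0, 0, 0, 0, 0, 0.12], [0, 0, 0, 0, 0, 0, 0.12], [0, 0, 0, 0, 0, 0, 0.12]])

```text
time_s: 6.15
ee_pos: [0.558, -0.1002, 0.1436]
eef_rot: [-3.141, 0.001, 2.152]
force: [1.8, -5.6, -0.0]
grip_width: 0.0139
grip_force: 25.0
```

```bash
python3 - <<'E'
from h import *
o=ctrl.get_obs();print(o["moment"],o["qpos"][5],o["eef_rot"])
E
```

```text
[-1.01898931 -0.17156716  0.07263513] -0.8228211802477098 [-3.14137506e+00  1.04904623e-03  2.15210374e+00]
```

Call:
move_arm(increments=[[0, 0, 0, 0, 0, 0, 0.12], [0, 0, 0, 0, 0, 0, 0.12], [0, 0, 0, 0, 0, 0, 0.12], [0, 0, 0, 0, 0, 0, 0.12], [0, 0, 0, 0, 0, 0, 0.12], [0, 0, 0, 0, 0, 0, 0.12], [0, 0, 0, 0, 0, 0, 0.12], [0, 0, 0, 0, 0, 0, 0.12], [0, 0, 0, 0, 0, 0, 0.12], [0, 0, 0, 0, 0, 0, 0.12], [0, 0, 0, 0, 0, 0, 0.12], [0, 0, 0, 0, 0, 0, 0.12], [0, 0, 0, 0, 0, 0, 0.12], [0, 0, 0, 0, 0, 0, 0.12], [0, 0, 0, 0, 0, 0, 0.12], [0, 0, 0, 0, 0, 0, 0.12]])

```text
time_s: 7.75
ee_pos: [0.557, -0.0998, 0.1435]
eef_rot: [-3.141, 0.003, 0.232]
force: [-7.1, -1.4, 4.8]
grip_width: 0.0138
grip_force: 25.0
```

```bash
python3 - <<'E'
from h import *
o=ctrl.get_obs();print(o["moment"],o["qpos"][5],o["eef_rot"])
E
```

```text
[-0.39753085  1.73724951  0.16867316] 1.0970289637397725 [-3.14125085e+00  2.53370407e-03  2.32405297e-01]
```

Call:
move_arm(increments=[[0, 0, 0, 0, 0, 0, 0.12], [0, 0, 0, 0, 0, 0, 0.12], [0, 0, 0, 0, 0, 0, 0], [0.3, 0, 0, 0, 0, 0, 0], [0.6, 0, 0, 0, 0, 0, 0], [0.8, 0, 0, 0, 0, 0, 0], [0.8, 0, 0, 0, 0, 0, 0], [0.8, 0, 0, 0, 0, 0, 0], [1, 0, 0, -0.4, 0, 0, 0], [1, 0, 0, -0.9, 0, 0, 0], [1, 0, 0, -0.9, 0, 0, 0]])

```text
time_s: 8.85
ee_pos: [0.5574, -0.0998, 0.2544]
eef_rot: [-3.141, 0.002, -0.003]
force: [-0.0, -0.1, -0.3]
grip_width: 0.0744
grip_force: 0.0
```

```bash
python3 - <<'E'
from h import *
t=ctrl.camera("top"); s=ctrl.camera("side")
a,b,h=[atz(p,z,t) for p,z in(((236,171.3),.08),((250,171.3),.08),((243.7,205.9),.088))]
m=(a+b)/2; print("posts",a.round(4),b.round(4),"gap",np.linalg.norm(a-b).round(4),"mid-head",(m-h).round(4),np.linalg.norm((m-h)[:2]).round(4), "head",h.round(4))
print("tri head",tri((243.7,205.9),t,(260,185),s).round(4), "posts",tri((236,171.3),t,(288.4,177),s).round(4),tri((250,171.3),t,(295,183),s).round(4))
for nm in("key","screw_head","screw_block","lever_handle"):
    for d in ctrl.cut_out(nm,t)[:1]:
        cn=cv2.minAreaRect(np.argwhere(d["mask"])[:,::-1].astype(np.float32)); print(nm,d["conf"],d["centre"],cn)
a=[]
for u,v,w,h in((243,197,92,70),(204,268,92,70)):
    a.append(cv2.resize(t["color"][v-h//2:v+h//2,u-w//2:u+w//2],(736//1,560//1),interpolation=cv2.INTER_CUBIC)[:, :])
cv2.imwrite("pics/scr.png",a[0]);cv2.imwrite("pics/key.png",a[1])
plan((.382,.262,.2),-1.586)
E
```

```text
posts [0.6817 0.1693 0.08  ] [0.6807 0.1282 0.08  ] gap 0.0411 mid-head [ 0.1027  0.0009 -0.008 ] 0.1027 head [0.5785 0.1479 0.088 ]
tri head [0.5776 0.1481 0.0902] posts [0.683  0.1698 0.0741] [0.6818 0.1279 0.0782]
key 0.84 [272.3, 201.4] ((208.0, 274.5), (17.0, 52.0), 90.0)
screw_head 0.78 [210.2, 242.2] ((245.43133544921875, 215.61158752441406), (34.37248611450195, 15.286953926086426), 76.60750579833984)
screw_block 0.76 [196.8, 243.4] ((243.82518005371094, 198.53173828125), (67.51588439941406, 43.173423767089844), 88.45184326171875)
lever_handle 0.57 [219.0, 249.7] ((250.6000213623047, 221.2000274658203), (19.677398681640625, 4.4721360206604), 63.43495178222656)
t 9.15 pos [ 0.5575 -0.0998  0.252 ] rot [-3.141e+00  2.000e-03 -3.000e-03] q6 1.332 grip 0.0934 F [-0.3 -0.4 -0.3]
 shift tool units [-3.53  -7.224  1.051] rows>= 8 dist rows 8.1
 turn rz -1.559 -> q6 -0.23 (yaw now -0.003 )
```

View pics/scr.png

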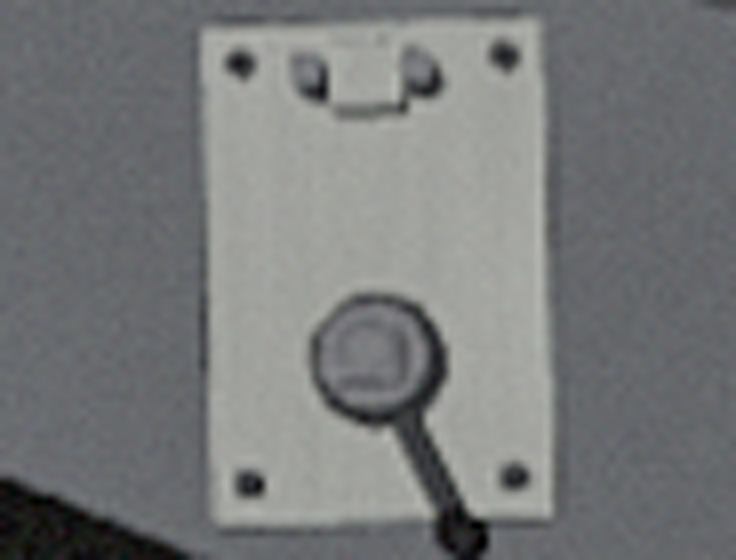

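View pics/key.png

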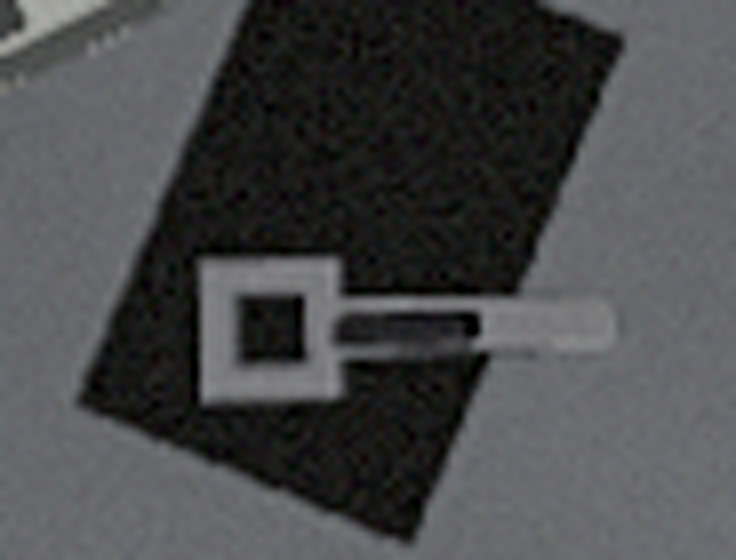

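The screw crop shows the collar disc at (377,358), square top at (372,348) and posts at (310,72) and (425,72). The key crop shows the hole at (271,329), arm tip at (615,325) and fin spanning x 335–478.

```bash
python3 - <<'E'
from h import *
t=ctrl.camera("top")
f=lambda u,v,z:atz((197+u/8-.4,162+v/8-.4),z,t).round(4)
g=lambda u,v,z:atz((158+u/8-.4,233+v/8-.4),z,t).round(4)
print("axis collar",f(377,358,.062),"sq",f(373,347,.086),"blk",f(205,30,.03),f(540,20,.03),f(553,522,.03),f(217,525,.03))
h=g(271,329,.016);e=g(615,325,.016);print("key",h,e,np.linalg.norm(e-h),"fin",g(407,326,.051), "hub",g(200,258,.016),g(342,256,.016),g(342,400,.016),g(202,404,.016))
plan((.382,.262,.15),-1.582)
E
```

```text
axis collar [0.5796 0.1501 0.062 ] sq [0.5815 0.1494 0.086 ] blk [0.7091 0.2159 0.03  ] [0.7095 0.0885 0.03  ] [0.5189 0.0877 0.03  ] [0.5209 0.2142 0.03  ]
key [0.3834 0.3158 0.016 ] [0.382  0.1856 0.016 ] 0.13020752666416796 fin [0.3848 0.2588 0.051 ] hub [0.4107 0.3424 0.016 ] [0.4102 0.2885 0.016 ] [0.3562 0.2892 0.016 ] [0.3559 0.3422 0.016 ]
t 9.2 pos [ 0.5574 -0.0998  0.2519] rot [-3.141e+00  2.000e-03 -3.000e-03] q6 1.332 grip 0.0936 F [-0.5  0.2 -0.1]
 shift tool units [-3.527 -7.224  2.05 ] rows>= 8 dist rows 8.3
 turn rz -1.563 -> q6 -0.23 (yaw now -0.003 )
```

Call:
move_arm(increments=[[1, -0.39, -0.803, 0, 0, 0, 0], [1, -0.39, -0.803, 0, 0, 0, 0], [1, -0.39, -0.803, 0, 0, 0, 0], [1, -0.39, -0.803, 0, 0, 0, 0], [1, -0.39, -0.803, 0, 0, 0, 0], [1, -0.39, -0.803, 0, 0, 0, 0], [1, -0.39, -0.803, 0, 0, 0, 0], [1, -0.39, -0.803, 0, 0, 0, 0], [1, -0.39, -0.803, 0, 0, 0, 0], [0.6, 0, 0, 0.18, 0, 0, -0.142], [0.6, 0, 0, 0.18, 0, 0, -0.142], [0.6, 0, 0, 0.18, 0, 0, -0.142], [0.6, 0, 0, 0.18, 0, 0, -0.142], [0.6, 0, 0, 0.18, 0, 0, -0.142], [0.6, 0, 0, 0.18, 0, 0, -0.142], [0.6, 0, 0, 0.18, 0, 0, -0.142], [0.6, 0, 0, 0.18, 0, 0, -0.142], [0.6, 0, 0, 0.18, 0, 0, -0.142], [0.6, 0, 0, 0.18, 0, 0, -0.142], [0.6, 0, 0, 0.18, 0, 0, -0.142]])

```text
time_s: 11.2
ee_pos: [0.383, 0.2617, 0.153]
eef_rot: [-3.14, 0.001, 1.565]
force: [-0.3, 0.8, 0.6]
grip_width: 0.0565
grip_force: 0.0
```

```bash
python3 - <<'E'
from h import *
plan((.383,.26,.024),-1.582)
s=ctrl.camera("side")
for d in ctrl.cut_out("key",s): print(d["conf"],d["centre"],d["mask"].sum())
print(proj((.383,.26,.03),s))
E
```

```text
t 11.2 pos [0.383  0.2617 0.153 ] rot [-3.140e+00  1.000e-03  1.565e+00] q6 0.527 grip 0.0565 F [-0.3  0.8  0.6]
 shift tool units [-0.032  0.005  2.58 ] rows>= 3 dist rows 2.6
 turn rz 0.005 -> q6 0.53 (yaw now 1.565 )
0.64 [196.4, 187.0] 429
[186.44152961 198.14659591]
```

Call:
move_arm(increments=[[0.6, -0.03, 0, 0.7, 0, 0, 0], [0.6, 0, 0, 0.7, 0, 0, 0], [0.6, 0, 0, 0.7, 0, 0, 0], [0.6, 0, 0, 0.46, 0, 0, 0], [0.3, 0, 0, 0, 0, 0, 0], [0, 0, 0, 0, 0, 0, 0], [0, 0, 0, 0, 0, 0, 0], [0, 0, 0, 0, 0, 0, 0], [0, 0, 0, 0, 0, 0, 0], [0, 0, 0, 0, 0, 0, 0], [0, 0, 0, 0, 0, 0, 0], [0, 0, 0, 0, 0, 0, 0]], force=40)

```text
time_s: 12.5
ee_pos: [0.3836, 0.2606, 0.0269]
eef_rot: [3.141, -0.0, 1.559]
force: [-3.1, -1.6, 6.4]
grip_width: 0.0118
grip_force: 40.0
```

Call:
move_arm(increments=[[0, 0, 0, -0.5, 0, 0, 0], [0, 0, 0, -0.7, 0, 0, 0], [0, 0, 0, -0.7, 0, 0, 0], [0, 0, 0, -0.7, 0, 0, 0], [0, -0.37, 0.84, 0, 0, 0, 0], [0, -0.37, 0.84, 0, 0, 0, 0], [0, -0.37, 0.84, 0, 0, 0, 0], [0, -0.37, 0.84, 0, 0, 0, 0], [0, -0.37, 0.84, 0, 0, 0, 0], [0, -0.37, 0.84, 0, 0, 0, 0], [0, 0, 0, 0, 0, 0, -0.144], [0, 0, 0, 0, 0, 0, -0.144], [0, 0, 0, 0, 0, 0, -0.144], [0, 0, 0, 0, 0, 0, -0.144], [0, 0, 0, 0, 0, 0, -0.144], [0, 0, 0, 0, 0, 0, -0.144], [0, 0, 0, 0, 0, 0, -0.144], [0, 0, 0, 0, 0, 0, -0.144], [0, 0, 0, 0, 0, 0, -0.144], [0, 0, 0, 0, 0, 0, -0.144]])

```text
time_s: 14.5
ee_pos: [0.634, 0.1464, 0.156]
eef_rot: [-3.141, -0.001, 3.005]
force: [-0.4, 0.2, -3.6]
grip_width: 0.0118
grip_force: 40.0
```

Call:
move_arm(increments=[[0, 0, 0, 0, 0, 0, -0.142], [0, 0, 0, 0, 0, 0, 0], [0, 0, 0, 0, 0, 0, 0]])

```text
time_s: 14.8
ee_pos: [0.6341, 0.1464, 0.1562]
eef_rot: [-3.142, -0.0, 3.136]
force: [0.1, 0.8, -2.4]
grip_width: 0.0117
grip_force: 40.0
```

```bash
python3 - <<'E'
from h import *
plan((.635,.1495,.15),np.pi)
t=ctrl.camera("top");s=ctrl.camera("side")
a=[cv2.resize(c["color"][v-40:v+40,u-50:u+50],(400,320)if 0 else (400,320),interpolation=cv2.INTER_CUBIC) for c,u,v in((t,243,195),(s,270,180))]
cv2.imwrite("pics/k2.png",np.hstack(a))
E
```

```text
t 14.8 pos [0.6341 0.1464 0.1562] rot [-3.142 -0.     3.136] q6 -1.395 grip 0.0117 F [ 0.1  0.8 -2.4]
 shift tool units [-0.018  0.061  0.123] rows>= 1 dist rows 0.1
 turn rz -0.005 -> q6 -1.4 (yaw now 3.136 )
```

View pics/k2.png

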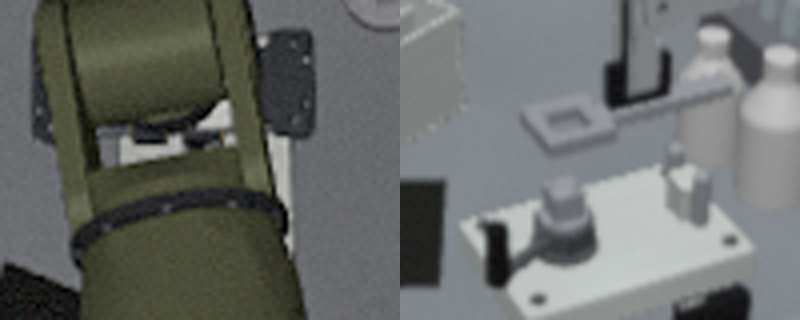

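```bash
python3 - <<'E'
from h import *
s=ctrl.camera("side")
cv2.imwrite("pics/k3.png",cv2.resize(s["color"][145:220,230:330],(800,600),interpolation=cv2.INTER_CUBIC))
E
```

```text
(no output)
```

View pics/k3.png

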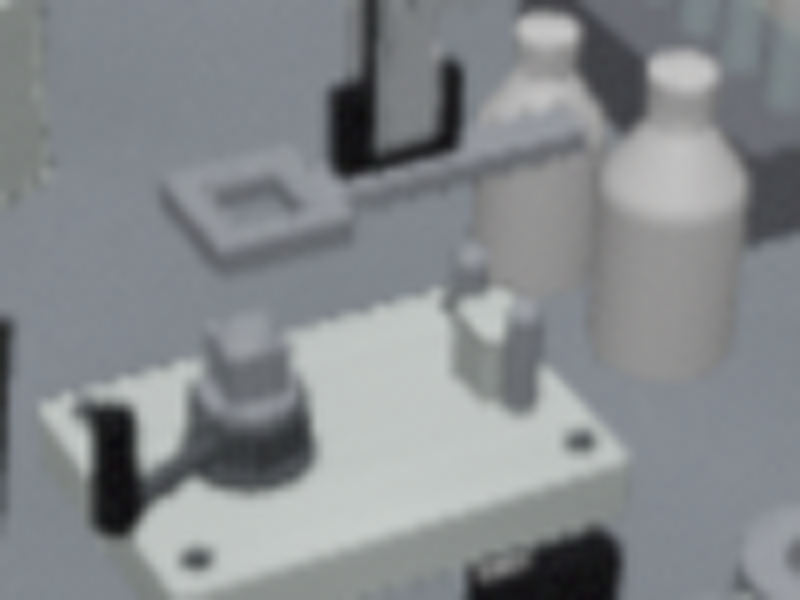

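```bash
python3 - <<'E'
from h import *
s=ctrl.camera("side"); z=lambda p:((proj(p,s)-[230,145]+.44)*8).round(0).tolist()
A=np.array([.580,.1495])
o=ctrl.get_obs()["ee_pos"]
for n,p in dict(tip=[*A,.088],colr=[*A,.062],postL=[A[0]+.105,A[1]+.0205,.08],postR=[A[0]+.105,A[1]-.0205,.08],hc=[.0,0,.088],blkR=[.709,.0885,.03],blkL=[.5209,.2142,.03],hub=[o[0]-.055,o[1],o[2]-.0109],
 hl=[o[0]-.055-.026,o[1]+.026,o[2]-.0109],hb=[o[0]-.055+.026,o[1]+.026,o[2]-.0109],hr=[o[0]-.055+.026,o[1]-.026,o[2]-.0109],hf=[o[0]-.055-.026,o[1]-.026,o[2]-.0109],tipk=[o[0]+.076,o[1],o[2]-.0109]).items(): print(n,z(p))
J=np.array([(np.array(z((A[0]+.01,A[1],.08)))-z((*A,.08))),(np.array(z((A[0],A[1]+.01,.08)))-z((*A,.08)))]);print(J)
E
```

```text
tip [250.0, 324.0]
colr [251.0, 382.0]
postL [475.0, 245.0]
postR [527.0, 300.0]
hc [-1458.0, 1153.0]
blkR [629.0, 449.0]
blkL [39.0, 399.0]
hub [251.0, 196.0]
hl [154.0, 178.0]
hb [285.0, 144.0]
hr [350.0, 215.0]
hf [215.0, 251.0]
tipk [572.0, 112.0]
[[ 25.  -7.]
 [-11. -14.]]
```

Call:
move_arm(increments=[[0, 0.02, 0.07, 0.3, 0, 0, 0], [0, 0, 0, 0.5, 0, 0, 0], [0, 0, 0, 0, 0, 0, 0], [0, 0, 0, 0, 0, 0, 0]])

```text
time_s: 15.4
ee_pos: [0.6329, 0.1501, 0.116]
eef_rot: [-3.141, -0.001, 3.14]
force: [0.2, -0.3, -1.4]
grip_width: 0.0117
grip_force: 40.0
```

```bash
python3 - <<'E'
from h import *
plan((.633,.150,.085),np.pi)
s=ctrl.camera("side")
cv2.imwrite("pics/k4.png",cv2.resize(s["color"][160:205,235:310],(800,480),interpolation=cv2.INTER_CUBIC))
E
```

```text
t 15.4 pos [0.6329 0.1501 0.116 ] rot [-3.141e+00 -1.000e-03  3.140e+00] q6 -1.393 grip 0.0117 F [ 0.2 -0.3 -1.4]
 shift tool units [-0.002 -0.001  0.621] rows>= 1 dist rows 0.6
 turn rz -0.001 -> q6 -1.39 (yaw now 3.14 )
```

View pics/k4.png

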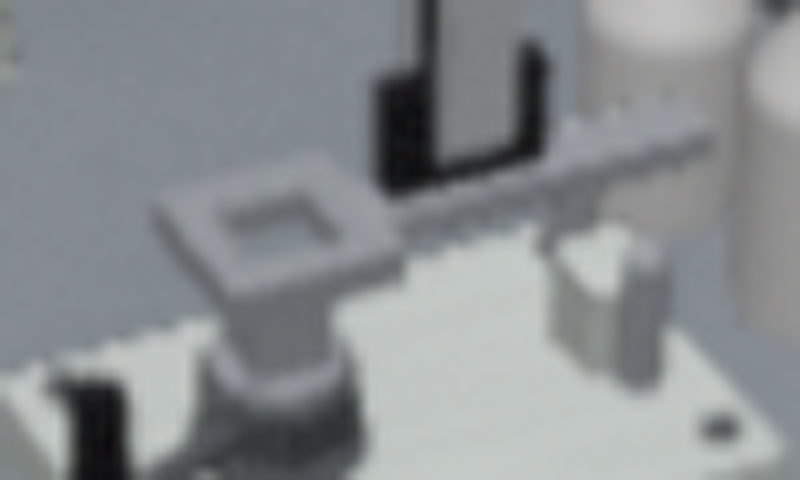

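The hole sits over the head: head flanks span 218–340 under a hub spanning 150–405. Descending gently.

Call:
move_arm(increments=[[0, 0, 0, 0.1, 0, 0, 0], [0, 0, 0, 0.1, 0, 0, 0], [0, 0, 0, 0.06, 0, 0, 0], [0, 0, 0, 0, 0, 0, 0]])

```text
time_s: 15.85
ee_pos: [0.633, 0.1499, 0.1029]
eef_rot: [-3.141, -0.001, 3.141]
force: [-0.5, -0.6, -1.6]
grip_width: 0.0114
grip_force: 40.0
```

Call:
move_arm(increments=[[0, 0, 0, 0.1, 0, 0, 0], [0, 0, 0, 0.1, 0, 0, 0], [0, 0, 0, 0.1, 0, 0, 0], [0, 0, 0, 0, 0, 0, 0]])

```text
time_s: 16.25
ee_pos: [0.6328, 0.1499, 0.0874]
eef_rot: [-3.141, -0.001, 3.141]
force: [-0.4, 0.3, -2.7]
grip_width: 0.0117
grip_force: 40.0
```

Call:
move_arm(increments=[[0, 0, 0, 0.05, 0, 0, 0], [0, 0, 0, 0.03, 0, 0, 0], [0, 0, 0, 0, 0, 0, 0], [0.2, 0, 0, 0, 0, 0, 0], [0.5, 0, 0, 0, 0, 0, 0], [0.5, 0, 0, 0, 0, 0, 0], [0.5, 0, 0, 0, 0, 0, 0], [0.5, 0, 0, 0, 0, 0, 0]])

```text
time_s: 17.05
ee_pos: [0.6332, 0.15, 0.0845]
eef_rot: [3.142, 0.0, 3.141]
force: [0.3, 0.2, -0.8]
grip_width: 0.0457
grip_force: 0.0
```

Call:
move_arm(increments=[[0.6, 0, 0, -0.6, 0, 0, 0], [0.6, 0, 0, -0.9, 0, 0, 0], [0.6, 0, 0, -0.9, 0, 0, 0], [0.6, 0.9, 0, 0, 0, 0, -0.1], [0.6, 0.9, 0.1, 0, 0, 0, -0.1], [0.6, 0, 0, 0, 0, 0, -0.12], [0.6, 0, 0, 0, 0, 0, -0.11]])

```text
time_s: 17.75
ee_pos: [0.542, 0.1506, 0.2051]
eef_rot: [-3.141, 0.001, -2.707]
force: [0.2, 0.4, -0.7]
grip_width: 0.0564
grip_force: 0.0
```

```bash
python3 - <<'E'
from h import *
s=ctrl.camera("side")
h=atz((244.1-.4,196-.4),.093,s);print(h)
A=np.array([.578,.150])
cv2.imwrite("pics/k5.png",cv2.resize(s["color"][160:220,230:310],(800,600),interpolation=cv2.INTER_CUBIC))
plan((.5105,.118,.12),.43)
E
```

```text
[0.51184416 0.11796889 0.093     ]
t 17.8 pos [0.5425 0.1506 0.205 ] rot [-3.141e+00  1.000e-03 -2.701e+00] q6 -1.806 grip 0.0563 F [ 0.3 -0.4  0.4]
 shift tool units [ 0.859 -0.316  1.7  ] rows>= 2 dist rows 1.9
 turn rz 0.011 -> q6 -1.8 (yaw now -2.701 )
```

View pics/k5.png

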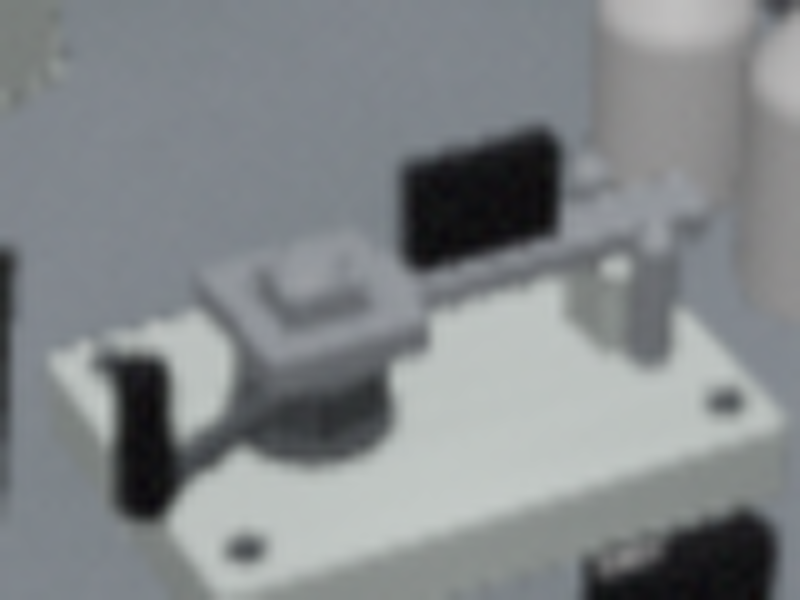

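The key is seated: the head pokes through the hole and the arm lies between the posts. Next is the lever handle, at (145,360) in the crop.

Call:
move_arm(increments=[[0.6, 0.86, -0.32, 0, 0, 0, 0], [0.6, 0, 0, 0.9, 0, 0, 0], [0.6, 0, 0, 0.9, 0, 0, 0], [0.6, 0, 0, 0.7, 0, 0, 0], [0.6, 0, 0, 0.4, 0, 0, 0], [0.3, 0, 0, 0, 0, 0, 0], [0, 0, 0, 0, 0, 0, 0], [0, 0, 0, 0, 0, 0, 0], [0, 0, 0, 0, 0, 0, 0], [0, 0, 0, 0, 0, 0, 0], [0, 0, 0, 0, 0, 0, 0]], force=20)

```text
time_s: 18.9
ee_pos: [0.5108, 0.1181, 0.0601]
eef_rot: [-3.141, 0.001, -2.713]
force: [-0.5, 0.3, 3.8]
grip_width: 0.0177
grip_force: 20.0
```

```bash
python3 - <<'E'
from h import *
o=ctrl.get_obs();print(o["ee_pos"],o["eef_rot"],o["grip_width"],o["force"],o["moment"])
p=o["ee_pos"][:2]-[.578,.150];print(np.linalg.norm(p),np.arctan2(p[1],p[0]))
E
```

```text
[0.51078801 0.1181285  0.0600945 ] [-3.14125935e+00  1.05145916e-03 -2.71253467e+00] 0.017727996186109315 [-0.52171254  0.3426185   3.82924312] [-0.03579381  0.10710123  0.01452818]
0.07438577873146042 -2.698802347580081
```

Call:
move_arm(increments=[[0, -0.0075, 0.149, 0, 0, 0, 0.1], [0, -0.0075, 0.149, 0, 0, 0, 0.1], [0, -0.0075, 0.149, 0, 0, 0, 0.1], [0, -0.0075, 0.149, 0, 0, 0, 0.1], [0, -0.0075, 0.149, 0, 0, 0, 0.1], [0, -0.0075, 0.149, 0, 0, 0, 0.1]])

```text
time_s: 19.5
ee_pos: [0.505, 0.1619, 0.06]
eef_rot: [-3.141, 0.001, 2.967]
force: [0.2, -2.8, 3.2]
grip_width: 0.0176
grip_force: 20.0
```

```bash
python3 - <<'E'
from h import *
o=ctrl.get_obs();print(o["ee_pos"],o["eef_rot"],o["grip_width"],o["force"],o["moment"])
p=o["ee_pos"][:2]-[.578,.150];print(np.linalg.norm(p),np.arctan2(p[1],p[0]))
E
```

```text
[0.50498009 0.16187373 0.06002706] [-3.14129812e+00  6.92467253e-04  2.96677285e+00] 0.017617539273525617 [ 0.15416239 -2.76578532  3.24829955] [-0.6242872  -0.03048281  0.05708887]
0.07397900562956367 2.980394155307101
```

Turning smoothly at about the expected drag; continue to the stop.

Call:
move_arm(increments=[[0, -0.0075, 0.149, 0, 0, 0, 0.1], [0, -0.0075, 0.149, 0, 0, 0, 0.1], [0, -0.0075, 0.149, 0, 0, 0, 0.1], [0, -0.0075, 0.149, 0, 0, 0, 0.1], [0, -0.0075, 0.149, 0, 0, 0, 0.1], [0, 0, 0, 0, 0, 0, 0]])

```text
time_s: 20.1
ee_pos: [0.5203, 0.1961, 0.06]
eef_rot: [3.141, 0.0, 2.469]
force: [-1.7, 0.4, 6.2]
grip_width: 0.0177
grip_force: 20.0
```

```bash
python3 - <<'E'
from h import *
o=ctrl.get_obs();print(o["ee_pos"],o["eef_rot"],o["grip_width"],o["force"],o["moment"])
p=o["ee_pos"][:2]-[.578,.150];print(np.linalg.norm(p),np.arctan2(p[1],p[0]))
E
```

```text
[0.52028723 0.19607725 0.05999411] [3.14089113e+00 4.38559698e-04 2.46916375e+00] 0.0176900626137731 [-1.69513571  0.41675385  6.23545013] [ 0.05608724  0.31421099 -0.01553978]
0.07385036782646157 2.4678346635315833
```

Call:
move_arm(increments=[[0, -0.004, 0.09, 0, 0, 0, 0.06], [0, -0.004, 0.09, 0, 0, 0, 0.06], [0, 0, 0, 0, 0, 0, 0], [0, 0, 0, 0, 0, 0, 0]])

```text
time_s: 20.5
ee_pos: [0.526, 0.2024, 0.06]
eef_rot: [3.141, -0.0, 2.353]
force: [-2.8, 1.1, 6.4]
grip_width: 0.0174
grip_force: 20.0
```

Call:
move_arm(increments=[[0, -0.004, 0.08, 0, 0, 0, 0.05], [0, -0.004, 0.08, 0, 0, 0, 0.05], [0, 0, 0, 0, 0, 0, 0], [0, 0, 0, 0, 0, 0, 0]])

```text
time_s: 20.9
ee_pos: [0.5319, 0.2077, 0.06]
eef_rot: [3.141, -0.001, 2.253]
force: [-3.5, 1.8, 6.4]
grip_width: 0.0175
grip_force: 20.0
```

Call:
move_arm(increments=[[0, -0.004, 0.08, 0, 0, 0, 0.05], [0, 0, 0, 0, 0, 0, 0], [0, 0, 0, 0, 0, 0, 0]])

```text
time_s: 21.2
ee_pos: [0.5349, 0.21, 0.06]
eef_rot: [3.142, -0.001, 2.203]
force: [-6.5, 2.6, 7.2]
grip_width: 0.0178
grip_force: 20.0
```

```bash
python3 - <<'E'
from h import *
o=ctrl.get_obs();print(o["ee_pos"],o["eef_rot"],o["grip_width"],o["force"],o["moment"])
p=o["ee_pos"][:2]-[.578,.150];print(np.linalg.norm(p),np.arctan2(p[1],p[0]))
s=ctrl.camera("side")
cv2.imwrite("pics/k6.png",cv2.resize(s["color"][160:220,230:310],(800,600),interpolation=cv2.INTER_CUBIC))
E
```

```text
[0.53494916 0.2100189  0.06000626] [ 3.14154097e+00 -7.67023144e-04  2.20333491e+00] 0.017806374579556184 [-6.50481326  2.59519077  7.16843537] [0.33360098 0.96558588 0.04000969]
0.07386232341639953 2.193031000174272
```

View pics/k6.png

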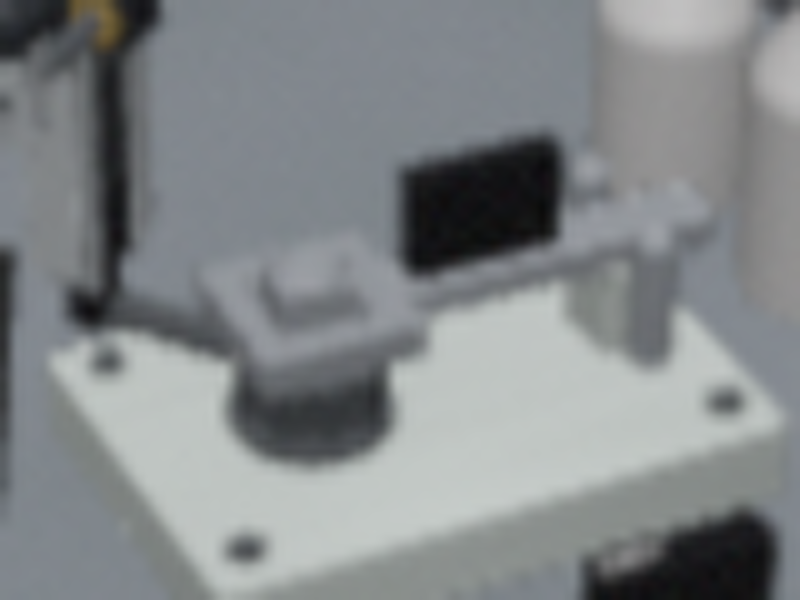

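Call:
move_arm(increments=[[0, -0.01, 0.06, 0, 0, 0, 0.04], [0, -0.01, 0.06, 0, 0, 0, 0.04], [0, 0, 0, 0, 0, 0, 0]])

```text
time_s: 21.55
ee_pos: [0.5385, 0.2122, 0.0596]
eef_rot: [-3.136, -0.002, 2.122]
force: [-21.0, -1.8, 14.6]
grip_width: 0.0174
grip_force: 20.0
```

```bash
cat > st.py <<'E'
from h import *
o=ctrl.get_obs()
p=o["ee_pos"][:2]-[.578,.150];a=np.arctan2(p[1],p[0]);print(o["ee_pos"].round(4) if hasattr(o["ee_pos"],"round") else o["ee_pos"],o["grip_width"],np.linalg.norm(p),"total",2*np.pi-2.39-a)
f=np.array(o["force"]);print("F",f,"tang",f[0]*np.sin(a)-f[1]*np.cos(a),"rad",f[0]*np.cos(a)+f[1]*np.sin(a))
E
python3 st.py
```

```text
[0.5385 0.2122 0.0596] 0.017413310891837605 0.07372636481967379 total 1.756303403681882
F [-21.00376673  -1.79317853  14.63183883] tang -18.689063060205296 rad 9.751544909064789
```

Call:
move_arm(increments=[[0, 0, 0, 0, 0, 0, 0], [0, 0, 0, 0, 0, 0, 0], [0, 0.02, -0.075, 0, 0, 0, -0.05], [0, 0.01, -0.075, 0, 0, 0, -0.05], [0, 0, -0.075, 0, 0, 0, -0.05], [0, 0, -0.075, 0, 0, 0, -0.05], [0, 0, 0, 0, 0, 0, 0], [0, 0, 0, 0, 0, 0, 0]])

```text
time_s: 22.35
ee_pos: [0.528, 0.2043, 0.0599]
eef_rot: [3.142, 0.001, 2.321]
force: [-1.2, -4.4, 5.5]
grip_width: 0.0174
grip_force: 20.0
```

```bash
python3 st.py
```

```text
[0.528  0.2043 0.0599] 0.01742944347437364 0.0738462160001184 total 1.578372053485329
F [-1.15272629 -4.37296765  5.49851138] tang -3.8097102842937627 rad -2.4367460876572355
```

Call:
move_arm(increments=[[0.2, 0, 0, 0, 0, 0, 0], [0.5, 0, 0, 0, 0, 0, 0], [0.5, 0, 0, 0, 0, 0, 0], [0.5, 0, 0, 0, 0, 0, 0], [0.5, 0, 0, -0.4, 0, 0, 0], [0.5, 0, 0, -0.9, 0, 0, 0], [0.5, 0, 0, -0.9, 0, 0, 0], [0.5, 0, 0, -0.8, 0, 0, 0]])

```text
time_s: 23.15
ee_pos: [0.5278, 0.2048, 0.2117]
eef_rot: [3.141, 0.0, 2.321]
force: [1.1, -0.1, -1.2]
grip_width: 0.0471
grip_force: 0.0
```

```bash
python3 - <<'E'
from h import *
plan((.633,.150,.085),np.pi)
E
```

```text
t 23.15 pos [0.5278 0.2048 0.2117] rot [3.141 0.    2.321] q6 -0.445 grip 0.0471 F [ 1.1 -0.1 -1.2]
 shift tool units [-2.237  0.79   2.534] rows>= 3 dist rows 3.5
 turn rz -0.821 -> q6 -1.27 (yaw now 2.321 )
```

Call:
move_arm(increments=[[0.5, -0.746, 0.263, 0, 0, 0, 0], [0.5, -0.746, 0.263, 0, 0, 0, 0], [0.5, -0.746, 0.263, 0, 0, 0, 0], [0.5, 0, 0, 0, 0, 0, -0.137], [0.5, 0, 0, 0, 0, 0, -0.137], [0.5, 0, 0, 0.3, 0, 0, -0.137], [0.5, 0, 0, 0.3, 0, 0, -0.137], [0.5, 0, 0, 0.3, 0, 0, -0.137], [0.5, 0, 0, 0.3, 0, 0, -0.137], [0.5, 0, 0, 0.5, 0, 0, 0], [0.5, 0, 0, 0.5, 0, 0, 0], [0.5, 0, 0, 0.32, 0, 0, 0], [0.2, 0, 0, 0, 0, 0, 0], [0, 0, 0, 0, 0, 0, 0], [0, 0, 0, 0, 0, 0, 0], [0, 0, 0, 0, 0, 0, 0], [0, 0, 0, 0, 0, 0, 0], [0, 0, 0, 0, 0, 0, 0], [0, 0, 0, 0, 0, 0, 0]], force=35)

```text
time_s: 25.05
ee_pos: [0.6334, 0.1497, 0.0843]
eef_rot: [3.142, 0.001, -3.141]
force: [-0.5, -3.0, 4.9]
grip_width: 0.0118
grip_force: 35.0
```

Call:
move_arm(increments=[[0, 0, 0, -0.2, 0, 0, 0], [0, 0, 0, -0.3, 0, 0, 0], [0, 0, 0, -0.6, 0, 0, 0], [0, 0, 0, -0.7, 0, 0, 0], [0, 0.795, 0.395, 0, 0, 0, 0], [0, 0.795, 0.395, 0, 0, 0, 0], [0, 0.795, 0.395, 0, 0, 0, 0], [0, 0.795, 0.395, 0, 0, 0, 0], [0, 0.795, 0.395, 0, 0, 0, 0], [0, 0.795, 0.395, 0, 0, 0, 0], [0, 0, 0, 0, 0, 0, 0.144], [0, 0, 0, 0, 0, 0, 0.144], [0, 0, 0, 0, 0, 0, 0.144], [0, 0, 0, 0, 0, 0, 0.144], [0, 0, 0, 0, 0, 0, 0.144], [0, 0, 0, 0, 0, 0, 0.144], [0, 0, 0, 0, 0, 0, 0.144], [0, 0, 0, 0, 0, 0, 0.144], [0, 0, 0, 0, 0, 0, 0.144], [0, 0, 0, 0, 0, 0, 0.144]])

```text
time_s: 27.05
ee_pos: [0.3943, 0.2681, 0.1745]
eef_rot: [3.141, -0.0, 1.697]
force: [-0.4, 0.6, -1.8]
grip_width: 0.0119
grip_force: 34.9
```

```bash
python3 - <<'E'
from h import *
plan((.395,.268,.03),1.56)
E
```

```text
t 27.05 pos [0.3943 0.2681 0.1745] rot [ 3.141 -0.     1.697] q6 0.394 grip 0.0119 F [-0.4  0.6 -1.8]
 shift tool units [-0.006  0.013  2.89 ] rows>= 3 dist rows 2.9
 turn rz 0.137 -> q6 0.53 (yaw now 1.697 )
```

Call:
move_arm(increments=[[0, 0, 0, 0.4, 0, 0, 0.137], [0, 0, 0, 0.8, 0, 0, 0], [0, 0, 0, 0.8, 0, 0, 0], [0, 0, 0, 0.6, 0, 0, 0], [0, 0, 0, 0.25, 0, 0, 0], [0, 0, 0, 0.06, 0, 0, 0], [0, 0, 0, 0.04, 0, 0, 0], [0, 0, 0, 0, 0, 0, 0], [0.2, 0, 0, 0, 0, 0, 0], [0.5, 0, 0, 0, 0, 0, 0], [0.5, 0, 0, 0, 0, 0, 0], [0.5, 0, 0, 0, 0, 0, 0], [0.5, 0, 0, -0.5, 0, 0, 0], [0.5, 0, 0, -0.8, 0, 0, 0], [0.5, 0, 0, -0.8, 0, 0, 0], [0.5, 0, 0, -0.8, 0, 0, 0], [0.5, 0, 0, -0.9, 0, 0, 0], [0.5, 0, 0, -0.9, 0, 0, 0]])

```text
time_s: 28.85
ee_pos: [0.394, 0.2678, 0.2629]
eef_rot: [3.141, -0.0, 1.566]
force: [-0.1, -0.6, -0.1]
grip_width: 0.0465
grip_force: 0.0
```

Call:
move_arm(increments=[[0.8, -0.8, 0.35, -0.1, 0, 0, 0], [0.8, -0.8, 0.35, -0.1, 0, 0, 0], [0.8, -0.8, 0.35, -0.1, 0, 0, 0], [0.8, -0.8, 0.35, -0.1, 0, 0, 0], [0.8, -0.8, 0.35, -0.1, 0, 0, 0], [0.8, -0.8, 0.35, -0.1, 0, 0, 0], [0.8, -0.8, 0.35, -0.1, 0, 0, 0], [0.8, -0.8, 0.35, -0.1, 0, 0, 0], [0.8, 0, 0, 0, 0, 0, -0.142], [0.8, 0, 0, 0, 0, 0, -0.142], [0.8, 0, 0, 0, 0, 0, -0.142], [0.8, 0, 0, 0, 0, 0, -0.142], [0.8, 0, 0, 0, 0, 0, -0.142], [0.8, 0, 0, 0, 0, 0, -0.142], [0.8, 0, 0, 0, 0, 0, -0.142], [0.8, 0, 0, 0, 0, 0, -0.142]])

```text
time_s: 30.45
ee_pos: [0.5327, -0.0526, 0.301]
eef_rot: [-3.142, -0.0, 2.708]
force: [0.2, -0.3, -0.3]
grip_width: 0.0753
grip_force: 0.0
```

```bash
python3 - <<'E'
from h import *
t=ctrl.camera("top");s=ctrl.camera("side")
for nm in("driver1","cup","key"):
  for n,c in(("top",t),("side",s)):
    for d in ctrl.cut_out(nm,c)[:4]:
        p=np.argwhere(d["mask"])[:,::-1].astype(np.float32); print(nm,n,round(d["conf"],2),np.round(d["centre"],1),[np.round(q,1) for q in cv2.minAreaRect(p)])
a=[cv2.resize(t["color"][v-38:v+38,u-50:u+50],(400,304),interpolation=cv2.INTER_CUBIC) for u,v in((170,245),(408,240))]
b=[cv2.resize(s["color"][v-37:v+37,u-50:u+50],(400,296),interpolation=cv2.INTER_CUBIC) for u,v in((205,185),(315,310))]
cv2.imwrite("pics/d1.png",np.vstack([np.hstack(a),np.hstack(b)]))
x=np.array([.905,-.425]);y=np.array([.425,.905]);O=np.array([.4585,-.319])
for k in(.075,.025,-.025,-.075):
    for S,(xx,zz) in {150:(.0548,.128),170:(.069,.142),80:(.0053,.0783),0:(-.0513,.0217)}.items():
        P=[*(O+xx*x+k*y),zz]; print(k,S,np.round(P,3),proj(P,t).round(1),proj(P,s).round(1))
E
```

```text
driver1 top 0.72 [225.8 390.2] [array([385.9, 229.9]), array([ 8.1, 49.4]), np.float64(32.9)]
driver1 top 0.55 [241.4 420.3] [array([417.8, 245.2]), array([ 7.8, 49.4]), np.float64(33.7)]
driver1 side 0.84 [293.1 314.2] [array([308.7, 296.1]), array([ 9.6, 70.5]), np.float64(59.5)]
driver1 side 0.79 [334.7 316.5] [array([312. , 337.4]), array([10.3, 77.4]), np.float64(62.4)]
cup top 0.74 [225.2 151. ] [array([150.4, 224.9]), array([42. , 44.6]), np.float64(64.8)]
cup side 0.81 [156.8 211.3] [array([213.1, 156.5]), array([47.1, 45.1]), np.float64(82.9)]
cup side 0.52 [192.  244.7] [array([249.2, 192.4]), array([38.6, 13.6]), np.float64(28.7)]
key top 0.85 [272.7 213.2] [array([217.5, 268.5]), array([15., 51.]), np.float64(90.0)]
key side 0.86 [199.7 190.2] [array([192.5, 207. ]), array([37.1, 17. ]), np.float64(63.4)]
0.075 150 [ 0.54  -0.274  0.128] [393.1 214.6] [330.4 279.2]
0.075 170 [ 0.553 -0.28   0.142] [396.1 209.6] [337.9 274.5]
0.075 80 [ 0.495 -0.253  0.078] [382.9 231.4] [305.4 294.9]
0.075 0 [ 0.444 -0.229  0.022] [372.  249.4] [278.8 311.6]
0.025 150 [ 0.519 -0.32   0.128] [409.6 221.7] [333.9 298.1]
0.025 170 [ 0.532 -0.326  0.142] [412.8 216.8] [341.8 293.4]
0.025 80 [ 0.474 -0.299  0.078] [398.8 238.4] [307.6 313.9]
0.025 0 [ 0.423 -0.275  0.022] [387.4 256.1] [279.8 330.6]
-0.025 150 [ 0.497 -0.365  0.128] [426.2 228.9] [337.8 318.9]
-0.025 170 [ 0.51  -0.371  0.142] [429.5 224. ] [346.1 314.2]
-0.025 80 [ 0.453 -0.344  0.078] [414.9 245.4] [310.1 334.7]
-0.025 0 [ 0.401 -0.32   0.022] [402.9 262.9] [280.8 351.4]
-0.075 150 [ 0.476 -0.41   0.128] [442.8 236.2] [342. 342.]
-0.075 170 [ 0.489 -0.416  0.142] [446.3 231.3] [350.9 337.3]
-0.075 80 [ 0.431 -0.389  0.078] [431.  252.4] [312.7 357.7]
-0.075 0 [ 0.38  -0.365  0.022] [418.4 269.7] [281.9 374.2]
```

View pics/d1.png

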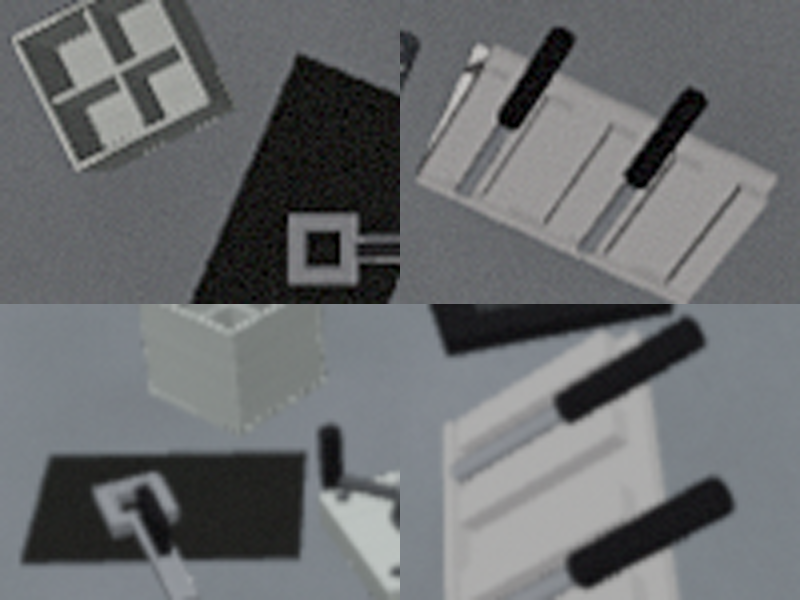

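The drivers lie at 45° in channels 1 and 3. In the top crop, handle A runs (510,122)→(563,35) and B runs (640,180)→(690,98). The cup is intact and the key is flat on the mat. Triangulating.

```bash
python3 - <<'E'
from h import *
t=ctrl.camera("top");s=ctrl.camera("side")
q=lambda p,u0,v0:np.array([u0+p[0]/4-.4,v0+p[1]/4-.4])
for n,te,tb,se,sb in(("A",(163,35),(110,122),(290,31),(172,101)),("B",(290,98),(240,180),(320,194),(185,266))):
    e=tri(q(te,358,202),t,q(se,265,273),s);b=tri(q(tb,358,202),t,q(sb,265,273),s)
    d=e-b;print(n,"end",e.round(4),"bot",b.round(4),"len",np.linalg.norm(d).round(4),"yaw",np.arctan2(d[1],d[0]).round(3),"elev",np.arcsin(d[2]/np.linalg.norm(d)).round(3),"mid",((e+b)/2).round(4))
g=lambda u,v,z:atz((120+u/4-.4,207+v/4-.4),z,t).round(4)
print("cup ctr",g(118,70,.1),"left",g(17,38,.1),"bottom",g(80,168,.1),"right",g(207,100,.1))
print("key hole",g(325,248,.016))
E
```

```text
A end [ 0.5495 -0.2876  0.1331] bot [ 0.4945 -0.2608  0.0768] len 0.0831 yaw -0.453 elev 0.744 mid [ 0.522  -0.2742  0.105 ]
B end [ 0.5052 -0.3758  0.1299] bot [ 0.4492 -0.3521  0.0767] len 0.0807 yaw -0.401 elev 0.719 mid [ 0.4772 -0.3639  0.1033]
cup ctr [0.5317 0.4209 0.1   ] left [0.5566 0.494  0.1   ] bottom [0.4619 0.4486 0.1   ] right [0.5085 0.3566 0.1   ]
key hole [0.3981 0.2872 0.016 ]
```

Call:
move_arm(increments=[[0.65, -0.4, -0.82, 0, 0, 0, 0], [0.65, -0.4, -0.82, 0, 0, 0, 0], [0.65, -0.4, -0.82, 0, 0, 0, 0], [0.65, -0.4, -0.82, 0, 0, 0, 0], [0.65, -0.4, -0.82, 0, 0, 0, 0], [0.65, 0, 0, 0.9, 0, 0, 0], [0.65, 0, 0, 0.9, 0, 0, 0], [0.65, 0, 0, 0.8, 0, 0, 0], [0.65, 0, 0, 0.7, 0, 0, 0], [0.65, 0, 0, 0.6, 0, 0, 0], [0.3, 0, 0, 0, 0, 0, 0], [0, 0, 0, 0, 0, 0, 0], [0, 0, 0, 0, 0, 0, 0], [0, 0, 0, 0, 0, 0, 0], [0, 0, 0, 0, 0, 0, 0], [0, 0, 0, 0, 0, 0, 0], [0, 0, 0, 0, 0, 0, 0]], force=30)

```text
time_s: 32.65
ee_pos: [0.5362, -0.2809, 0.1066]
eef_rot: [-3.141, 0.001, 2.702]
force: [-1.1, 0.1, 4.8]
grip_width: 0.0191
grip_force: 30.0
```

Call:
move_arm(increments=[[0, 0, 0, -0.3, 0, 0, 0], [0, 0, 0, -0.6, 0, 0, 0], [0, 0, 0, -0.8, 0, 0, 0], [0, 0, 0, -0.8, 0, 0, 0], [0, 0, 0, -0.8, 0, 0, 0], [0, 0, 0, -0.8, 0, 0, 0], [0, 0, 0, 0, 0, -0.131, 0], [0, 0, 0, 0, 0, -0.131, 0], [0, 0, 0, 0, 0, -0.131, 0], [0, 0, 0, 0, 0, -0.131, 0], [0, 0, 0, 0, 0, -0.131, 0], [0, 0, 0, 0, 0, -0.131, 0]])

```text
time_s: 33.85
ee_pos: [0.5355, -0.2806, 0.3126]
eef_rot: [-3.141, 0.793, 2.702]
force: [0.9, -0.2, -0.2]
grip_width: 0.0192
grip_force: 30.0
```

```bash
cat > tilt.py <<'E'
from h import *
def tplan(G,yaw,tilt,n):
    """rows for grasp point G (world), tool tilted outward: approach dir (fingers) = (sin tilt*cos yaw, sin tilt*sin yaw, -cos tilt), tool y = horizontal (-sin yaw,cos yaw)"""
    o=ctrl.get_obs();R0=R.from_euler("xyz",o["eef_rot"]);p0=np.array(o["ee_pos"])
    z=np.array([np.sin(tilt)*np.cos(yaw),np.sin(tilt)*np.sin(yaw),-np.cos(tilt)]);y=np.array([-np.sin(yaw),np.cos(yaw),0])
    R1=R.from_matrix(np.column_stack([np.cross(y,z),y,z]));p1=np.array(G)+.019*z
    dR=(R0.inv()*R1).as_rotvec();print("pos",p0.round(4),"q",np.round(o["qpos"],2),"grip",round(o["grip_width"],4),"total rotvec(tool)",dR.round(3),"shift if no turn",(R0.inv().apply(p1-p0)/.05).round(3))
    Ri,pi=R0,p0
    for i in range(1,n+1):
        Rn=R0*R.from_rotvec(dR*i/n);pn=p0+(p1-p0)*i/n
        print((Ri.inv().apply(pn-pi)/.05).round(2).tolist(),(Ri.inv()*Rn).as_rotvec().round(3).tolist());Ri,pi=Rn,pn
E
python3 - <<'E'
from tilt import *
tplan((.5317,.4209,.34),.67,np.pi/4,18)
E
```

```text
pos [ 0.5355 -0.2806  0.3126] q [-0.59 -0.04  1.84  0.2   0.56 -1.85] grip 0.0192 total rotvec(tool) [-0.788  0.006 -0.782] shift if no turn [ 3.957 12.899 -4.424]
[0.22, 0.72, -0.25] [-0.044, 0.0, -0.043]
[0.19, 0.74, -0.21] [-0.044, 0.0, -0.043]
[0.16, 0.75, -0.18] [-0.044, 0.0, -0.043]
[0.12, 0.76, -0.15] [-0.044, 0.0, -0.043]
[0.09, 0.78, -0.11] [-0.044, 0.0, -0.043]
[0.06, 0.78, -0.08] [-0.044, 0.0, -0.043]
[0.02, 0.79, -0.05] [-0.044, 0.0, -0.043]
[-0.01, 0.79, -0.01] [-0.044, 0.0, -0.043]
[-0.05, 0.79, 0.02] [-0.044, 0.0, -0.043]
[-0.08, 0.78, 0.06] [-0.044, 0.0, -0.043]
[-0.11, 0.78, 0.09] [-0.044, 0.0, -0.043]
[-0.15, 0.76, 0.13] [-0.044, 0.0, -0.043]
[-0.18, 0.75, 0.16] [-0.044, 0.0, -0.043]
[-0.21, 0.74, 0.19] [-0.044, 0.0, -0.043]
[-0.24, 0.72, 0.22] [-0.044, 0.0, -0.043]
[-0.28, 0.69, 0.25] [-0.044, 0.0, -0.043]
[-0.31, 0.67, 0.28] [-0.044, 0.0, -0.043]
[-0.33, 0.64, 0.31] [-0.044, 0.0, -0.043]
```

Call:
move_arm(increments=[[0, -0.7, 0, -0.7, 0, 0, 0], [0, 0.22, 0.72, -0.25, -0.044, 0, -0.043], [0, 0.19, 0.74, -0.21, -0.044, 0, -0.043], [0, 0.16, 0.75, -0.18, -0.044, 0, -0.043], [0, 0.12, 0.76, -0.15, -0.044, 0, -0.043], [0, 0.09, 0.78, -0.11, -0.044, 0, -0.043], [0, 0.06, 0.78, -0.08, -0.044, 0, -0.043], [0, 0.02, 0.79, -0.05, -0.044, 0, -0.043], [0, -0.01, 0.79, -0.01, -0.044, 0, -0.043], [0, -0.05, 0.79, 0.02, -0.044, 0, -0.043], [0, -0.08, 0.78, 0.06, -0.044, 0, -0.043], [0, -0.11, 0.78, 0.09, -0.044, 0, -0.043], [0, -0.15, 0.76, 0.13, -0.044, 0, -0.043], [0, -0.18, 0.75, 0.16, -0.044, 0, -0.043], [0, -0.21, 0.74, 0.19, -0.044, 0, -0.043], [0, -0.24, 0.72, 0.22, -0.044, 0, -0.043], [0, -0.28, 0.69, 0.25, -0.044, 0, -0.043], [0, -0.31, 0.67, 0.28, -0.044, 0, -0.043], [0, -0.33, 0.64, 0.31, -0.044, 0, -0.043]])

```text
time_s: 35.75
ee_pos: [0.5422, 0.4308, 0.3802]
eef_rot: [3.128, 0.792, -2.481]
force: [-0.2, 0.4, -0.8]
grip_width: 0.0193
grip_force: 30.0
```

```bash
python3 - <<'E'
from tilt import *
tplan((.5655,.4085,.30),.67,np.pi/4,2)
tplan((.5655,.4085,.165),.67,np.pi/4,1)
s=ctrl.camera("side");t=ctrl.camera("top")
for c in(s,t):
  for d in ctrl.cut_out("cup",c)[:1]: print("cup",d["conf"],d["centre"])
for d in ctrl.cut_out("driver1",s)[:4]:
    p=np.argwhere(d["mask"])[:,::-1].astype(np.float32);print(round(d["conf"],2),[np.round(q,1) for q in cv2.minAreaRect(p)])
o=np.array(ctrl.get_obs()["ee_pos"]);g=o-.019*np.array([.554,.439,-.707]);print("pred bottom",proj(g-[0,0,.15],s),"top",proj(g+[0,0,.02],s))
E
```

```text
pos [0.5422 0.4308 0.3802] q [ 0.59  0.13  1.51  0.09  0.71 -1.69] grip 0.0193 total rotvec(tool) [ 0.007  0.007 -0.007] shift if no turn [ 1.079 -0.657  1.565]
[0.54, -0.33, 0.78] [0.004, 0.003, -0.003]
[0.54, -0.32, 0.79] [0.004, 0.003, -0.003]
pos [0.5422 0.4308 0.3802] q [ 0.59  0.13  1.51  0.09  0.71 -1.69] grip 0.0193 total rotvec(tool) [ 0.007  0.007 -0.007] shift if no turn [ 3.002 -0.683  3.461]
[3.0, -0.68, 3.46] [0.007, 0.007, -0.007]
cup 0.9 [156.7, 210.6]
cup 0.95 [219.5, 164.0]
0.7 [array([312.5, 337. ]), array([11.3, 77. ]), np.float64(62.7)]
0.68 [array([206. ,  77.5]), array([49.2,  7.1]), np.float64(88.0)]
pred bottom [209.11598331 102.81704609] top [204.06892209  46.34604434]
```

Call:
move_arm(increments=[[0, 0.54, -0.33, 0.78, 0, 0, 0], [0, 0.54, -0.33, 0.78, 0, 0, 0], [0, 0, 0, 0, 0, 0, 0]])

```text
time_s: 36.3
ee_pos: [0.5761, 0.4121, 0.2792]
eef_rot: [3.126, 0.782, -2.488]
force: [-0.5, -0.6, -0.7]
grip_width: 0.0192
grip_force: 30.0
```

```bash
python3 - <<'E'
from tilt import *
tplan((.5655,.4085,.16),.67,np.pi/4,5)
s=ctrl.camera("side")
cv2.imwrite("pics/c1.png",cv2.resize(s["color"][60:200,150:290],(560,560),interpolation=cv2.INTER_CUBIC))
E
```

```text
pos [0.5761 0.4121 0.2792] q [ 0.53  0.23  1.62  0.21  0.52 -1.84] grip 0.0192 total rotvec(tool) [ 0.004 -0.003 -0.011] shift if no turn [1.829 0.047 1.923]
[0.37, 0.01, 0.38] [0.001, -0.001, -0.002]
[0.37, 0.01, 0.38] [0.001, -0.001, -0.002]
[0.37, 0.01, 0.38] [0.001, -0.001, -0.002]
[0.37, 0.01, 0.38] [0.001, -0.001, -0.002]
[0.37, 0.01, 0.38] [0.001, -0.001, -0.002]
```

View pics/c1.png

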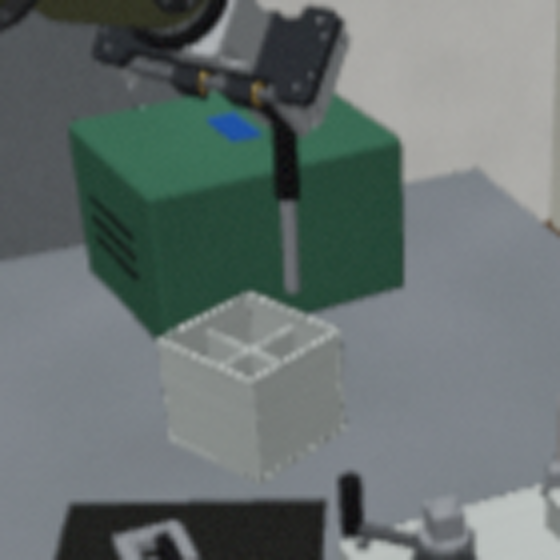

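The driver hangs vertical at (291,290), over the right-hand cell of the cup (~(295,333)); lowering it.

Call:
move_arm(increments=[[0, 0.37, 0.01, 0.38, 0, 0, 0], [0, 0.37, 0.01, 0.38, 0, 0, 0], [0, 0.37, 0.01, 0.38, 0, 0, 0], [0, 0.37, 0.01, 0.38, 0, 0, 0], [0, 0.3, 0, 0.3, 0, 0, 0], [0, 0, 0, 0, 0, 0, 0]])

```text
time_s: 36.95
ee_pos: [0.5757, 0.4192, 0.1592]
eef_rot: [3.127, 0.791, -2.484]
force: [-0.3, -0.2, 0.1]
grip_width: 0.0194
grip_force: 30.0
```

Call:
move_arm(increments=[[0, 0.12, 0, 0.12, 0, 0, 0], [0, 0, 0, 0, 0, 0, 0], [0.25, 0, 0, 0, 0, 0, 0], [0.45, 0, 0, 0, 0, 0, 0], [0.45, 0, 0, 0, 0, 0, 0], [0.45, 0, 0, 0, 0, 0, 0], [0.45, 0, 0, -0.6, 0, 0, 0], [0.45, 0, 0, -0.9, 0, 0, 0], [0.45, -0.5, 0, -0.8, 0, 0, 0], [0.6, -0.5, 0, -0.8, 0, 0, 0]])

```text
time_s: 37.95
ee_pos: [0.5171, 0.3705, 0.2963]
eef_rot: [3.128, 0.791, -2.484]
force: [0.7, 1.3, 0.2]
grip_width: 0.0473
grip_force: 0.0
```

```bash
python3 - <<'E'
from tilt import *
s=ctrl.camera("side");t=ctrl.camera("top")
for n,c in(("s",s),("t",t)):
  for nm in("cup","driver1"):
    for d in ctrl.cut_out(nm,c)[:4]: 
        p=np.argwhere(d["mask"])[:,::-1].astype(np.float32);print(n,nm,round(d["conf"],2),np.round(d["centre"],1),[np.round(q,1) for q in cv2.minAreaRect(p)])
P=(.5655,.4085)
print("pred handle mid",proj((*P,.13),s),proj((*P,.17),s),proj((*P,.17),t))
# move to driver B, tool down, grasp pt
yaw=-.42; G=np.array((.494,-.371,.35))
tplan(G,yaw,0.0,18)
E
```

```text
s cup 0.97 [156.  207.8] [array([213.3, 156.4]), array([47. , 45.4]), np.float64(81.9)]
s cup 0.17 [201.8 191. ] [array([193. , 206.5]), array([36.7, 17.4]), np.float64(63.4)]
s driver1 0.67 [334.1 316.7] [array([312.2, 336.4]), array([11.6, 77.8]), np.float64(63.4)]
s driver1 0.48 [190.3 257.4] [array([250.2, 191. ]), array([36.6, 19.2]), np.float64(13.5)]
t cup 0.94 [219. 151.] [array([150.7, 224.7]), array([40.9, 43.5]), np.float64(62.6)]
t driver1 0.79 [242.7 422.8] [array([417.6, 245.1]), array([ 6.7, 46.6]), np.float64(35.5)]
pred handle mid [222.90052444 134.86925325] [222.11582552 123.765277  ] [146.62789728 210.36987334]
pos [0.5177 0.3713 0.2932] q [ 0.52  0.06  1.79  0.23  0.52 -1.87] grip 0.0566 total rotvec(tool) [0.437 0.704 1.024] shift if no turn [  6.113 -11.356  -7.405]
[0.34, -0.63, -0.41] [0.024, 0.039, 0.057]
[0.32, -0.66, -0.38] [0.024, 0.039, 0.057]
[0.29, -0.69, -0.35] [0.024, 0.039, 0.057]
[0.27, -0.71, -0.33] [0.024, 0.039, 0.057]
[0.24, -0.73, -0.3] [0.024, 0.039, 0.057]
[0.21, -0.75, -0.27] [0.024, 0.039, 0.057]
[0.18, -0.77, -0.25] [0.024, 0.039, 0.057]
[0.14, -0.78, -0.22] [0.024, 0.039, 0.057]
[0.1, -0.8, -0.2] [0.024, 0.039, 0.057]
[0.07, -0.8, -0.17] [0.024, 0.039, 0.057]
[0.03, -0.81, -0.15] [0.024, 0.039, 0.057]
[-0.02, -0.82, -0.13] [0.024, 0.039, 0.057]
[-0.06, -0.82, -0.11] [0.024, 0.039, 0.057]
[-0.1, -0.81, -0.1] [0.024, 0.039, 0.057]
[-0.14, -0.81, -0.08] [0.024, 0.039, 0.057]
[-0.18, -0.8, -0.07] [0.024, 0.039, 0.057]
[-0.23, -0.79, -0.06] [0.024, 0.039, 0.057]
[-0.27, -0.78, -0.05] [0.024, 0.039, 0.057]
```

```bash
python3 - <<'E'
from h import *
s=ctrl.camera("side");t=ctrl.camera("top")
for n,c,(u,v) in(("s",s,(222,130)),("t",t,(147,211))):
    g=c["color"].max(2)[v-18:v+18:2,u-18:u+18:2];print(n);print("\n".join(" ".join(f"{x:3d}" for x in r) for r in g))
E
```

```text
s
 71  72  72  71  71  74  71  71  71  72  72  71  73  73  73  72  72  71
 71  72  73  73  70  71  72  74  70  72  72  72  72  74  73  73  73  73
 72  70  73  71  73  71  72  73  74  74  72  74  74  74  72  75  74  73
 71  72  73  73  72  73  74  73  72  71  73  73  74  75  72  73  72  72
 71  72  73  74  73  73  72  73  70  71  71  75  73  74  72  72  70  72
 72  71  70  70  71  73  73  59  33  29  55  73  74  73  72  72  72  72
 74  71  71  71  71  71  71  51  20  23  42  73  73  73  73  73  71  71
 74  71  70  70  72  72  74  56  17  18  38  72  72  72  73  72  73  73
 73  71  72  73  71  71  73  59  21  22  27  71  72  72  73  72  71  72
 71  71  71  72  72  72  71  69  26  17  26  71  73  73  72  72  72  73
 70  73  74  78  93  79  71  70  21  15  24  71  72  73  71  73  72  72
 70  80 114 124 152 144 143  84  28  20  22  68  71  72  71  73  74  74
123 139 130 126 138 139 142 147  50  19  21  65  71  70  84 107 120 133
132 126 125 127 121 142 142 137  58  16  24  93 118 124 133 135 137 137
126 125 124 123 128 140 141 139  75  19  25 131 157 162 141 136 136 137
131 125 123 123 13
[... 795 characters left out ...]
 119   6  30  38   0  15  47  98 175 161 161  95  71
 99 111 160 121  73  90  28  36  47  17   0   3   0 124 150 165 151  64
166 151  68  83  80  86  46  43  13   0  20  10  13  33  40  55 156  94
 67  83  84  80  77 100 143 171  98  56  48  15  68 120 141  95 140 152
 83  83  81  96 142 165 162 162 157  63  76  70 171 116 132 146  97 157
 66  74  85 165 164 164 160 160 165  94  72  67 138 143 132 133  96  58
 73  69  71 137 162 162 159 160 163 157  61  61 124 162  86 132 135  77
 70  74  68  60 162 162 159 159 165 164 137 165 119  81  73 121 131 126
 73  78  74  71 138 165 163 163 165 156 163  62  77  81  90  94 130 132
123  66  73  70  56 166 167 157 115  74 144  98  73  66 139 177 124  93
```

Driver A stands in the cup: the dark handle column's top is at side v≈122, where 123.8 was predicted. Going for driver B.

Call:
move_arm(increments=[[0.65, 0.34, -0.63, -0.41, 0.024, 0.039, 0.057], [0.65, 0.32, -0.66, -0.38, 0.024, 0.039, 0.057], [0.65, 0.29, -0.69, -0.35, 0.024, 0.039, 0.057], [0.65, 0.27, -0.71, -0.33, 0.024, 0.039, 0.057], [0.65, 0.24, -0.73, -0.3, 0.024, 0.039, 0.057], [0.65, 0.21, -0.75, -0.27, 0.024, 0.039, 0.057], [0.65, 0.18, -0.77, -0.25, 0.024, 0.039, 0.057], [0.65, 0.14, -0.78, -0.22, 0.024, 0.039, 0.057], [0.65, 0.1, -0.8, -0.2, 0.024, 0.039, 0.057], [0.65, 0.07, -0.8, -0.17, 0.024, 0.039, 0.057], [0.65, 0.03, -0.81, -0.15, 0.024, 0.039, 0.057], [0.65, -0.02, -0.82, -0.13, 0.024, 0.039, 0.057], [0.65, -0.06, -0.82, -0.11, 0.024, 0.039, 0.057], [0.65, -0.1, -0.81, -0.1, 0.024, 0.039, 0.057], [0.65, -0.14, -0.81, -0.08, 0.024, 0.039, 0.057], [0.65, -0.18, -0.8, -0.07, 0.024, 0.039, 0.057], [0.65, -0.23, -0.79, -0.06, 0.024, 0.039, 0.057], [0.65, -0.27, -0.78, -0.05, 0.024, 0.039, 0.057]])

```text
time_s: 40.15
ee_pos: [0.4944, -0.3724, 0.3277]
eef_rot: [3.135, -0.003, 2.719]
force: [-0.2, 0.0, 1.0]
grip_width: 0.0612
grip_force: 0.0
```

```bash
python3 - <<'E'
from tilt import *
tplan((.493,-.371,.125),-.43,0.,1)
E
```

```text
pos [ 0.4944 -0.3724  0.3277] q [-0.71  0.41  1.09  0.01  1.64 -1.86] grip 0.0612 total rotvec(tool) [ 0.006 -0.003  0.008] shift if no turn [ 0.022 -0.014  4.433]
[0.02, -0.01, 4.43] [0.006, -0.003, 0.008]
```

Call:
move_arm(increments=[[0.65, 0.02, 0, 0.9, 0.006, 0, 0.008], [0.65, 0, 0, 0.9, 0, 0, 0], [0.65, 0, 0, 0.9, 0, 0, 0], [0.65, 0, 0, 0.8, 0, 0, 0], [0.65, 0, 0, 0.6, 0, 0, 0], [0.65, 0, 0, 0.33, 0, 0, 0], [0.3, 0, 0, 0, 0, 0, 0], [0, 0, 0, 0, 0, 0, 0], [0, 0, 0, 0, 0, 0, 0], [0, 0, 0, 0, 0, 0, 0], [0, 0, 0, 0, 0, 0, 0], [0, 0, 0, 0, 0, 0, 0], [0, 0, 0, 0, 0, 0, 0]], force=30)

```text
time_s: 41.45
ee_pos: [0.494, -0.3701, 0.108]
eef_rot: [3.141, 0.001, 2.714]
force: [-0.6, -0.2, 3.8]
grip_width: 0.0197
grip_force: 30.0
```

Call:
move_arm(increments=[[0, 0, 0, -0.3, 0, 0, 0], [0, 0, 0, -0.6, 0, 0, 0], [0, 0, 0, -0.8, 0, 0, 0], [0, 0, 0, -0.9, 0, 0, 0], [0, 0, 0, -0.9, 0, 0, 0], [0, 0, 0, -0.9, 0, 0, 0], [0, 0, 0, -0.5, 0, 0, 0], [0, 0, 0, 0, 0, -0.131, 0], [0, 0, 0, 0, 0, -0.131, 0], [0, 0, 0, 0, 0, -0.131, 0], [0, 0, 0, 0, 0, -0.131, 0], [0, 0, 0, 0, 0, -0.131, 0], [0, 0, 0, 0, 0, -0.131, 0]])

```text
time_s: 42.75
ee_pos: [0.4931, -0.37, 0.3543]
eef_rot: [-3.141, 0.793, 2.714]
force: [2.5, -0.5, 0.0]
grip_width: 0.0191
grip_force: 30.0
```

```bash
python3 - <<'E'
from tilt import *
tplan((.495,.432,.38),.72,np.pi/4,20)
c=ctrl.camera("top")
for d in ctrl.cut_out("cup",c)[:1]: print(d["conf"],d["centre"],cv2.minAreaRect(np.argwhere(d["mask"])[:,::-1].astype(np.float32)))
E
```

```text
pos [ 0.4931 -0.37    0.3543] q [-0.82 -0.02  1.73  0.42  0.73 -2.18] grip 0.0191 total rotvec(tool) [-0.816  0.006 -0.809] shift if no turn [ 4.399 14.847 -4.827]
[0.22, 0.74, -0.24] [-0.041, 0.0, -0.04]
[0.19, 0.76, -0.21] [-0.041, 0.0, -0.04]
[0.16, 0.77, -0.18] [-0.041, 0.0, -0.04]
[0.13, 0.79, -0.15] [-0.041, 0.0, -0.04]
[0.1, 0.8, -0.12] [-0.041, 0.0, -0.04]
[0.06, 0.8, -0.08] [-0.041, 0.0, -0.04]
[0.03, 0.81, -0.05] [-0.041, 0.0, -0.04]
[-0.0, 0.81, -0.02] [-0.041, 0.0, -0.04]
[-0.04, 0.81, 0.02] [-0.041, 0.0, -0.04]
[-0.07, 0.81, 0.05] [-0.041, 0.0, -0.04]
[-0.1, 0.8, 0.08] [-0.041, 0.0, -0.04]
[-0.13, 0.79, 0.11] [-0.041, 0.0, -0.04]
[-0.16, 0.78, 0.15] [-0.041, 0.0, -0.04]
[-0.2, 0.77, 0.18] [-0.041, 0.0, -0.04]
[-0.23, 0.75, 0.21] [-0.041, 0.0, -0.04]
[-0.26, 0.73, 0.24] [-0.041, 0.0, -0.04]
[-0.29, 0.71, 0.27] [-0.041, 0.0, -0.04]
[-0.31, 0.69, 0.3] [-0.041, 0.0, -0.04]
[-0.34, 0.66, 0.32] [-0.041, 0.0, -0.04]
[-0.37, 0.63, 0.35] [-0.041, 0.0, -0.04]
0.66 [225.5, 154.3] ((150.76058959960938, 225.04119873046875), (41.64629364013672, 44.78311538696289), 64.29004669189453)
```

Call:
move_arm(increments=[[0, 0.22, 0.74, -0.24, -0.041, 0, -0.04], [0, 0.19, 0.76, -0.21, -0.041, 0, -0.04], [0, 0.16, 0.77, -0.18, -0.041, 0, -0.04], [0, 0.13, 0.79, -0.15, -0.041, 0, -0.04], [0, 0.1, 0.8, -0.12, -0.041, 0, -0.04], [0, 0.06, 0.8, -0.08, -0.041, 0, -0.04], [0, 0.03, 0.81, -0.05, -0.041, 0, -0.04], [0, 0, 0.81, -0.02, -0.041, 0, -0.04], [0, -0.04, 0.81, 0.02, -0.041, 0, -0.04], [0, -0.07, 0.81, 0.05, -0.041, 0, -0.04], [0, -0.1, 0.8, 0.08, -0.041, 0, -0.04], [0, -0.13, 0.79, 0.11, -0.041, 0, -0.04], [0, -0.16, 0.78, 0.15, -0.041, 0, -0.04], [0, -0.2, 0.77, 0.18, -0.041, 0, -0.04], [0, -0.23, 0.75, 0.21, -0.041, 0, -0.04], [0, -0.26, 0.73, 0.24, -0.041, 0, -0.04], [0, -0.29, 0.71, 0.27, -0.041, 0, -0.04], [0, -0.31, 0.69, 0.3, -0.041, 0, -0.04], [0, -0.34, 0.66, 0.32, -0.041, 0, -0.04], [0, -0.37, 0.63, 0.35, -0.041, 0, -0.04]])

```text
time_s: 44.85
ee_pos: [0.5057, 0.4427, 0.3729]
eef_rot: [3.127, 0.791, -2.432]
force: [0.4, -0.2, -0.5]
grip_width: 0.0193
grip_force: 30.0
```

```bash
python3 - <<'E'
from tilt import *
tplan((.496,.431,.29),.72,np.pi/4,2)
s=ctrl.camera("side")
o=ctrl.get_obs();z=R.from_euler("xyz",o["eef_rot"]).apply([0,0,1]);g=np.array(o["ee_pos"])-.019*z;print("pred bottom",proj(g-[0,0,.15],s),"top",proj(g+[0,0,.02],s))
for d in ctrl.cut_out("driver1",s)[:4]:
    p=np.argwhere(d["mask"])[:,::-1].astype(np.float32);print(round(d["conf"],2),[np.round(q,1) for q in cv2.minAreaRect(p)])
E
```

```text
pos [0.5057 0.4427 0.3729] q [ 0.64  0.09  1.58  0.1   0.69 -1.7 ] grip 0.0193 total rotvec(tool) [ 0.007  0.006 -0.007] shift if no turn [ 1.392 -0.068  1.331]
[0.7, -0.03, 0.67] [0.003, 0.003, -0.004]
[0.69, -0.03, 0.67] [0.003, 0.003, -0.004]
pred bottom [196.33185148 105.09923829] top [190.1299345   48.99554063]
0.82 [array([193.7,  80.4]), array([51.6,  8.3]), np.float64(84.3)]
0.51 [array([222.3, 134. ]), array([24.2,  5.8]), np.float64(85.6)]
```

Call:
move_arm(increments=[[0, 0.7, -0.03, 0.67, 0, 0, 0], [0, 0.7, -0.03, 0.67, 0, 0, 0], [0, 0, 0, 0, 0, 0, 0], [0, 0.4, 0, 0.4, 0, 0, 0], [0, 0.4, 0, 0.4, 0, 0, 0], [0, 0.4, 0, 0.4, 0, 0, 0], [0, 0, 0, 0, 0, 0, 0]])

```text
time_s: 45.65
ee_pos: [0.5058, 0.4397, 0.189]
eef_rot: [3.125, 0.789, -2.435]
force: [0.1, -0.1, -0.9]
grip_width: 0.0194
grip_force: 30.0
```

```bash
python3 - <<'E'
from tilt import *
tplan((.496,.431,.165),.72,np.pi/4,1)
E
```

```text
pos [0.5058 0.4397 0.189 ] q [ 0.63  0.25  1.83  0.25  0.29 -1.86] grip 0.0194 total rotvec(tool) [ 0.007  0.004 -0.01 ] shift if no turn [ 0.527 -0.009  0.532]
[0.53, -0.01, 0.53] [0.007, 0.004, -0.01]
```

Call:
move_arm(increments=[[0, 0.27, 0, 0.27, 0, 0, 0], [0, 0.25, 0, 0.25, 0, 0, 0], [0, 0, 0, 0, 0, 0, 0], [0.25, 0, 0, 0, 0, 0, 0], [0.45, 0, 0, 0, 0, 0, 0], [0.45, 0, 0, 0, 0, 0, 0], [0.45, 0, 0, 0, 0, 0, 0], [0.45, 0, 0, -0.6, 0, 0, 0], [0.45, 0, 0, -0.9, 0, 0, 0], [0.45, -0.5, 0, -0.8, 0, 0, 0], [0.6, -0.5, 0, -0.8, 0, 0, 0], [0.6, -0.5, 0, -0.8, 0, 0, 0]])

```text
time_s: 46.85
ee_pos: [0.4414, 0.3808, 0.3457]
eef_rot: [3.126, 0.794, -2.435]
force: [0.4, 0.3, -0.1]
grip_width: 0.0542
grip_force: 0.0
```

```bash
python3 - <<'E'
from tilt import *
s=ctrl.camera("side");t=ctrl.camera("top")
for n,c in(("s",s),("t",t)):
  for nm in("cup","driver1"):
    for d in ctrl.cut_out(nm,c)[:4]: 
        p=np.argwhere(d["mask"])[:,::-1].astype(np.float32);print(n,nm,round(d["conf"],2),[np.round(q,1) for q in cv2.minAreaRect(p)])
print(proj((.496,.431,.17),s),proj((.496,.431,.1),s))
g=s["color"].max(2)[112:150:2,188:214:2];print("\n".join(" ".join(f"{x:3d}" for x in r) for r in g))
# to a neutral spot near the key, tool down
tplan((.45,.0,.35),1.571,0.,12)
E
```

```text
s cup 0.88 [array([213.2, 156. ]), array([46.4, 45.9]), np.float64(82.9)]
s driver1 0.63 [array([222.2, 133.5]), array([25.2,  5.7]), np.float64(84.8)]
s driver1 0.57 [array([200.5, 136. ]), array([26.,  7.]), np.float64(90.0)]
t cup 0.88 [array([150.4, 225.3]), array([40.2, 42.5]), np.float64(63.4)]
t cup 0.19 [array([329.5, 209.5]), array([17., 17.]), np.float64(45.0)]
t driver1 0.62 [array([142.5, 235.5]), array([ 5., 17.]), np.float64(90.0)]
t driver1 0.3 [array([329. , 209.5]), array([16.3, 16.3]), np.float64(45.0)]
[199.23304035 125.10373269] [201.33910408 144.35801302]
 72  71  71  70  69  68  69  69  71  70  71  69  71
 72  68  70  68  71  68  71  73  72  72  69  71  71
 72  69  67  69  69  69  69  71  69  71  73  71  71
 73  69  69  69  71  68  70  69  69  70  71  72  71
 73  71  68  70  69  70  71  71  71  72  68  73  72
 73  72  69  70  69  60  59  68  71  71  72  70  70
 69  69  70  71  57  27  27  43  71  71  68  70  71
 68  70  69  70  50  19  17  37  70  71  69  71  71
 66  73  69  70  56  22  18  27  70  72  70  70  72
 67  75  70  72  68  19  18  21  67  70  71  71  
[... 469 characters left out ...]
3
pos [0.442  0.3815 0.3418] q [ 0.61 -0.11  1.84  0.14  0.63 -1.75] grip 0.0561 total rotvec(tool) [-0.327  0.747 -0.812] shift if no turn [ 3.548 -5.856 -3.379]
[0.3, -0.49, -0.28] [-0.027, 0.062, -0.068]
[0.35, -0.46, -0.27] [-0.027, 0.062, -0.068]
[0.39, -0.43, -0.26] [-0.027, 0.062, -0.068]
[0.44, -0.39, -0.25] [-0.027, 0.062, -0.068]
[0.48, -0.35, -0.23] [-0.027, 0.062, -0.068]
[0.51, -0.31, -0.21] [-0.027, 0.062, -0.068]
[0.54, -0.27, -0.18] [-0.027, 0.062, -0.068]
[0.57, -0.23, -0.16] [-0.027, 0.062, -0.068]
[0.59, -0.19, -0.13] [-0.027, 0.062, -0.068]
[0.61, -0.14, -0.09] [-0.027, 0.062, -0.068]
[0.63, -0.1, -0.06] [-0.027, 0.062, -0.068]
[0.63, -0.06, -0.02] [-0.027, 0.062, -0.068]
```

```bash
python3 - <<'E'
from tilt import *
tplan((.45,.0,.35),0,0.,12)
E
```

```text
pos [0.442  0.3815 0.3418] q [ 0.61 -0.11  1.84  0.14  0.63 -1.75] grip 0.0561 total rotvec(tool) [0.294 0.752 0.675] shift if no turn [ 3.548 -5.856 -3.379]
[0.3, -0.49, -0.28] [0.024, 0.063, 0.056]
[0.28, -0.51, -0.25] [0.024, 0.063, 0.056]
[0.27, -0.53, -0.22] [0.024, 0.063, 0.056]
[0.25, -0.55, -0.19] [0.024, 0.063, 0.056]
[0.23, -0.57, -0.16] [0.024, 0.063, 0.056]
[0.21, -0.59, -0.13] [0.024, 0.063, 0.056]
[0.18, -0.6, -0.11] [0.024, 0.063, 0.056]
[0.15, -0.61, -0.08] [0.024, 0.063, 0.056]
[0.12, -0.62, -0.06] [0.024, 0.063, 0.056]
[0.09, -0.63, -0.04] [0.024, 0.063, 0.056]
[0.06, -0.63, -0.02] [0.024, 0.063, 0.056]
[0.02, -0.64, 0.0] [0.024, 0.063, 0.056]
```

Call:
move_arm(increments=[[0.6, 0.3, -0.49, -0.28, 0.024, 0.063, 0.056], [0.6, 0.28, -0.51, -0.25, 0.024, 0.063, 0.056], [0.6, 0.27, -0.53, -0.22, 0.024, 0.063, 0.056], [0.6, 0.25, -0.55, -0.19, 0.024, 0.063, 0.056], [0.6, 0.23, -0.57, -0.16, 0.024, 0.063, 0.056], [0.6, 0.21, -0.59, -0.13, 0.024, 0.063, 0.056], [0.6, 0.18, -0.6, -0.11, 0.024, 0.063, 0.056], [0.6, 0.15, -0.61, -0.08, 0.024, 0.063, 0.056], [0.6, 0.12, -0.62, -0.06, 0.024, 0.063, 0.056], [0.6, 0.09, -0.63, -0.04, 0.024, 0.063, 0.056], [0.6, 0.06, -0.63, -0.02, 0.024, 0.063, 0.056], [0.6, 0.02, -0.64, 0, 0.024, 0.063, 0.056]])

```text
time_s: 48.35
ee_pos: [0.4519, -0.0008, 0.3306]
eef_rot: [3.138, -0.008, -3.139]
force: [-0.0, -1.1, -0.5]
grip_width: 0.0567
grip_force: 0.0
```

```bash
python3 - <<'E'
from tilt import *
s=ctrl.camera("side");t=ctrl.camera("top")
P=np.array([[.541,.305],[.491,.183],[.304,.265],[.355,.388]]);C=P.mean(0);mx=(P[1]-P[0]+P[2]-P[3]);mx/=np.linalg.norm(mx);my=np.array([-mx[1],mx[0]])
K=[d for d in ctrl.cut_out("key",t)][:1]
for d in K:
    # steel pixels bounding; fit lines
    q=np.argwhere(d["mask"]);print("key",d["conf"],"rows",q[:,0].min(),q[:,0].max(),"cols",q[:,1].min(),q[:,1].max(),len(q))
    W=np.zeros(t["color"].shape[:2],np.uint8)
g=t["color"].max(2)[256:290:2,185:245:2];print("\n".join(" ".join(f"{x:3d}" for x in r) for r in g))
k=np.array([.398,.232]);print("grip in mat est",(k-C)@mx,(k-C)@my)
for d in ctrl.cut_out("key",s)[:2]: print("side",d["conf"],d["centre"])
for nm in("lever_handle","driver1"):
  for n,c in(("s",s),("t",t)):
    for d in ctrl.cut_out(nm,c)[:3]: print(nm,n,round(d["conf"],2),np.round(d["centre"],1),d["mask"].sum())
E
```

```text
key 0.84 rows 261 277 cols 192 243 433
 22  18  22  21  30  28  34  21  25  26  27  27  24  24  22  26  24  18  23  35  27  27 115 108 107 106 106 105 105 104
 17  26  25  23  18  24  25  30  26  23  19  23  31  30  27  28  24  17  20  34  17  59 109 108 106 112 109 109 105 105
 29  23  28  21  90  78  82  80  89  77  87  83  51  22  20  25  37  19  32   4   8 103 105 108 106 105 103 108 103 107
 22  29  29   1 128 122 125 133 125 126 127 129  84  19  21  23  31  29  24  29  61 107 109 105 107 106 106 105 107 102
 26  24  19  35 124 121 102 102  98 103 119 127  73  11  24   7  15  19   4  22 102 108 108 108 103 105 102 106 104 104
 32  13  26  43 127 123  19  22  34  26 112 125 116  97  95  95  99  92  94  99 107 111 112 112 110 116 114 115 111  95
 21  29  29  36 127 118  30  37  26  20 113 127  55  10  23  30  19  20  12  17   6 117 121 122 122 126 124 125 124 106
 25  21  13  42 128 124  28  18  26  25 114 130  58  43  38  30  20  36  39  28  10 114 122 120 120 116 119 123 124 108
 17  26  34  36 129 121  23  11  13   4 107 125 100  86  82 101 100  98 102 118 130 129 128 125 127 1
[... 644 characters left out ...]
26  28  36  20  28  26  22  25  24  11 114 108 113 112 109 111 111 108 105 113 114 114 107 106
 32  23  28  14  22  18  24  18  38  19  21  18  26  22  27  55 111 113 107 111 109 114 110 113 110 111 108 107 107 110
 19  23  29  32  32  21  17  23  30  32  25  22  30  41   4 110 107 107 107 111 111 111 112 109 112 107 110 109 113 115
grip in mat est 0.05866373326077307 -0.002586774035138288
side 0.85 [202.3, 190.6]
lever_handle s 0.64 [194.9 244.1] 245
lever_handle s 0.51 [221.  301.2] 368
lever_handle s 0.41 [200.3 200.8] 1539
lever_handle t 0.67 [218.7 228.4] 122
driver1 s 0.68 [135. 200.] 127
driver1 s 0.49 [136.6 221.6] 162
driver1 t 0.53 [213.1 149. ] 117
driver1 t 0.44 [237.8 144. ] 122
```

The key was nudged about 35 mm by the knock; its grip is now only ~9 mm inside the mat edge, so I'll move it back toward the middle.

Call:
move_arm(increments=[[0.6, 0.22, 0.936, 0, 0, 0, 0], [0.6, 0.22, 0.936, 0, 0, 0, 0], [0.6, 0.22, 0.936, 0, 0, 0, 0], [0.6, 0.22, 0.936, 0, 0, 0, 0], [0.6, 0.22, 0.936, 0, 0, 0, 0], [0.6, 0, 0, 0.4, 0, 0, 0.1435], [0.6, 0, 0, 0.4, 0, 0, 0.1435], [0.6, 0, 0, 0.4, 0, 0, 0.1435], [0.6, 0, 0, 0.4, 0, 0, 0.1435], [0.6, 0, 0, 0.4, 0, 0, 0.1435], [0.6, 0, 0, 0.4, 0, 0, 0.1435], [0.6, 0, 0, 0.4, 0, 0, 0.1435], [0.6, 0, 0, 0.4, 0, 0, 0.1435], [0.6, 0, 0, 0.4, 0, 0, 0.1435], [0.6, 0, 0, 0.4, 0, 0, 0.1435], [0.6, 0, 0, 0.4, 0, 0, 0.1435]])

```text
time_s: 50.35
ee_pos: [0.3949, 0.2356, 0.1126]
eef_rot: [-3.14, -0.005, 1.563]
force: [1.2, -0.3, -0.0]
grip_width: 0.0564
grip_force: 0.0
```

```bash
python3 - <<'E'
from h import *
plan((.397,.233,.027),-1.58)
E
```

```text
t 50.35 pos [0.3949 0.2356 0.1126] rot [-3.14  -0.005  1.563] q6 0.46 grip 0.0564 F [ 1.2 -0.3 -0. ]
 shift tool units [-0.059  0.045  1.712] rows>= 2 dist rows 1.7
 turn rz 0.002 -> q6 0.46 (yaw now 1.563 )
```

Call:
move_arm(increments=[[0.6, -0.06, 0.045, 0.6, 0, 0.005, 0], [0.6, 0, 0, 0.7, 0, 0, 0], [0.6, 0, 0, 0.38, 0, 0, 0], [0.3, 0, 0, 0, 0, 0, 0], [0, 0, 0, 0, 0, 0, 0], [0, 0, 0, 0, 0, 0, 0], [0, 0, 0, 0, 0, 0, 0], [0, 0, 0, 0, 0, 0, 0], [0, 0, 0, 0, 0, 0, 0], [0, 0, 0, 0, 0, 0, 0]], force=35)

```text
time_s: 51.35
ee_pos: [0.3973, 0.2327, 0.0294]
eef_rot: [-3.139, -0.009, 1.568]
force: [-1.6, -0.6, 3.9]
grip_width: 0.0116
grip_force: 35.0
```

Call:
move_arm(increments=[[0, 0, 0, -0.3, 0, 0, 0], [0, 0.35, 0, 0, 0, 0, 0], [0, 0.35, 0, 0, 0, 0, 0], [0, 0, 0, 0.2, 0, 0, 0], [0, 0, 0, 0.09, 0, 0, 0], [0, 0, 0, 0, 0, 0, 0], [0.2, 0, 0, 0, 0, 0, 0], [0.5, 0, 0, 0, 0, 0, 0], [0.5, 0, 0, 0, 0, 0, 0], [0.5, 0, 0, 0, 0, 0, 0], [0.5, 0, 0, -0.5, 0, 0, 0], [0.5, 0, 0, -0.8, 0, 0, 0], [0.5, 0, 0, -0.9, 0, 0, 0], [0.5, 0, 0, -0.9, 0, 0, 0], [0.5, -0.8, 0, -0.5, 0, 0, 0], [0.5, -0.9, 0, -0.4, 0, 0, 0], [0.5, -0.9, 0, 0, 0, 0, 0], [0.5, -0.9, 0, 0, 0, 0, 0]])

```text
time_s: 53.15
ee_pos: [0.3972, 0.0893, 0.229]
eef_rot: [-3.141, -0.009, 1.569]
force: [1.8, -0.4, 0.0]
grip_width: 0.0472
grip_force: 0.0
```

```bash
python3 - <<'E'
from tilt import *
s=ctrl.camera("side");t=ctrl.camera("top")
P=np.array([[.541,.305],[.491,.183],[.304,.265],[.355,.388]]);C=P.mean(0);mx=(P[1]-P[0]+P[2]-P[3]);mx/=np.linalg.norm(mx);my=np.array([-mx[1],mx[0]])
for n,c in(("t",t),("s",s)):
  for nm in("key","cup","driver1"):
    for d in ctrl.cut_out(nm,c)[:2]:
      q=np.argwhere(d["mask"]);print(n,nm,round(d["conf"],2),"rows",q[:,0].min(),q[:,0].max(),"cols",q[:,1].min(),q[:,1].max(),len(q))
h=atz((192,269),.016,t)[:2]
g=t["color"].max(2)[256:290:2,175:235:2];print("\n".join(" ".join(f"{x:3d}" for x in r) for r in g))
E
```

```text
t key 0.69 rows 260 277 cols 181 227 440
t cup 0.79 rows 201 249 cols 123 178 1521
t driver1 0.61 rows 207 216 cols 140 159 143
t driver1 0.44 rows 233 240 cols 133 153 119
s key 0.79 rows 184 215 cols 177 200 348
s cup 0.87 rows 135 179 cols 192 235 1129
s driver1 0.6 rows 121 146 cols 220 224 62
s driver1 0.53 rows 127 149 cols 197 204 131
109 116  33  23  43  30  28  16  31  17  30  28  25  23  26  26  24  24  24  21  24  17  34  28  32  28  25 108 110 105
110  87  26  27  27  28  22  15  29  20  18  22  22  35  33  22  28  19  33  27  27  24  22  25  21  22  65 113  92  83
112  58  26  87  98  97 102 103 104  99 101  97  19  18  21  22  21  25  21  34  22  17  28  12  30  10 104 110  41  46
109  26  19 112 126 125 128 124 131 129 122 120  30  24  26  27  25  26  28  31  21  27  32  21  31  54 112  69  57  54
 67  19   7 120 126 104  97  98  95  94 122 118   7  16  21  11  15   2  24   4  13  17  17  30  28  95 101  49  65  62
 32  20  23 117 125  71  23  29  26  30 126 126 121 121 111 112 110 108 115 115 113 130 129 127 130 127 133  59  65  65
 19  16   6 116 129  70  21  31  21 
[... 583 characters left out ...]
  32  27  25  34  19  17  12  22  28  24  20   0  30  21  12  19  19 103 110 109 106 110  68  74  85
 21  35  22  24  34  22  16  23  27  31  27  33  31  34  30  25  19  30  22  26  13  22 106 111 114 110 112  79  83  84
 35  23  27  28  26  19  34  26  27  23  30  27  31  27  24  30  11  20  28  29  17  99 107 107 109 105 115  93  72  88
 27  16  22  12  23  27  20  11  31  32  31  33  10  30  29  20  24  16  32  23  12 112 110 108 107 106 111 121  68  85
 33  22  26  28  22  23  26  20  30  16  27  31  25  26  24  31  27  19  20  21  51 113 105 107 113 115 115 113  63  86
110  84  59  22  28  16  13  21  26  27  25  32  32  24  26  31  18  27  31  25 105 111 108 111 109 113 109 113  59  87
```

The key's hub (columns 181–198) is flat and well inside the mat, and both drivers stand in the cup. Handing in.

```bash
python3 -c "
from station import ctrl
print(ctrl.hand_in())"
```

```text
the job is handed in; nothing more can be done
None
```

I did every step of the task and handed the job in at about 53 s; the hand-in gave no verdict. The clamp was closed and slipped, the locknut tightened to its stop with the key holding the screw, the key laid flat on the mat, and both drivers left standing in the cup; clamp and locknut were judged from arm forces and angles, not read directly.

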